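Weigh out pigment tablets and take the jug off the scale

TASK

Weigh out the batch: tip all eight red pigment tablets from the white cup into the steel jug while it stands on the scale. Then lift the jug off the scale by its handle and set it down, not drop it, upright and wholly on the black mixing mat with every tablet still in it; the empty cup must finish standing upright on the bench. Do not push or knock over the ink bottles or the tape roll.

Things in the scene. Friction and masses are not known exactly. Their poses are not given: they have to be found in the camera images.
- cup: White open plastic cup, round, tapered, 85 mm high, outside diameter 70 mm at the mouth, 47 mm at the base, wall 2.5 mm, floor 4 mm, 40 g. Stiff enough to be gripped firmly (30 N). It stands upright on the bench; eight tablets fill it to 52 mm above the bench. Origin: centre of its underside; z: its axis, towards the mouth. Tablets slide out once it is tipped past level (95 to 107 degrees).
- cup_rim (a point): Centre of the cup's mouth, 85 mm above its origin.
- jug: Open stainless steel jug, 115 mm high, outside diameter 110 mm at the base and 136 mm at the rim, wall 3 mm, floor 4 mm thick, about 0.24 kg empty. It stands upright on the scale's pan, free to lift. Origin: centre of its underside; z up along its axis; -x points to its D-shaped handle.
- jug_rim (a point): Centre of the jug's mouth, 115 mm above its origin.
- jug_handle (a point): Grip point in the upright bar of the jug's D handle: 106 mm from the jug's axis on its -x side, 85 mm above the jug's underside. Handle flat-sided, 20 mm wide along the jug's y. Upright bar 14 mm thick (x), from 34 to 106 mm above the underside, joined to the wall by 10 mm thick level bars at top and bottom. Straddle it from above, fingers closing along the jug's y, 40 N or more.
- scale: White electronic bench scale with a blue front panel, fixed to the bench, 240 mm (x) by 180 mm (y), 58 mm high. Origin: centre of its underside; its panel is on the -x side.
- scale_pan (a point): Centre of the top of the scale's fixed pan (155 mm along x by 170 mm along y), 58 mm above the bench. The body of the scale in front of the pan is 12 mm lower.
- mat: Square black rubber mixing mat, 200 by 200 mm, 4 mm thick, fixed flat on the bench to one side of the scale. Origin: centre of its underside; x and y along its edges.
- tablet1: Red pigment tablet, a cylinder of 18 mm diameter and 16 mm height, 10 g. Origin: its centre; z is its axis.
- tablet2: Red pigment tablet, a cylinder of 18 mm diameter and 16 mm height, 10 g. Origin: its centre; z is its axis.
- tablet3: Red pigment tablet, a cylinder of 18 mm diameter and 16 mm height, 10 g. Origin: its centre; z is its axis.
- tablet4: Red pigment tablet, a cylinder of 18 mm diameter and 16 mm height, 10 g. Origin: its centre; z is its axis.
- tablet5: Red pigment tablet, a cylinder of 18 mm diameter and 16 mm height, 10 g. Origin: its centre; z is its axis.
- tablet6: Red pigment tablet, a cylinder of 18 mm diameter and 16 mm height, 10 g. Origin: its centre; z is its axis.
- tablet7: Red pigment tablet, a cylinder of 18 mm diameter and 16 mm height, 10 g. Origin: its centre; z is its axis.
- tablet8: Red pigment tablet, a cylinder of 18 mm diameter and 16 mm height, 10 g. Origin: its centre; z is its axis.
- ink_orange: Bystander: orange ink bottle with black cap and dropper bulb, 48 mm diameter, 130 mm high. Origin: centre of its underside.
- ink_yellow: Bystander: yellow ink bottle with black cap and dropper bulb, 48 mm diameter, 130 mm high. Origin: centre of its underside.
- tape: Bystander: beige roll of masking tape lying flat, 104 mm diameter, 25 mm high. Origin: centre of its underside.
There are look-alikes about, which are no part of the job. Leave any blue or purple look-alike of the jug alone.

How it is judged (in metres and radians):
On the way, in this order (a step that is already met when the one before it is completed fails the run):
1. all eight tablets lie in the jug while it stands upright on the scale's pan (horizontal distance between each of tablet1, tablet2, tablet3, tablet4, tablet5, tablet6, tablet7, tablet8 and jug below 0.06 m and z of tablet1 in the frame of jug between 0 and 0.112 m and z of tablet2 in the frame of jug between 0 and 0.112 m and z of tablet3 in the frame of jug between 0 and 0.112 m and z of tablet4 in the frame of jug between 0 and 0.112 m and z of tablet5 in the frame of jug between 0 and 0.112 m and z of tablet6 in the frame of jug between 0 and 0.112 m and z of tablet7 in the frame of jug between 0 and 0.112 m and z of tablet8 in the frame of jug between 0 and 0.112 m and angle between jug's own z axis and vertical below 0.15 rad and horizontal distance between jug and scale_pan below 0.055 m and z of jug in the frame of scale between 0.052 and 0.066 m), for 0.2 s.
2. the jug is lifted clear of the scale by its handle (z of jug in the frame of scale above 0.068 m and distance between the grasp point and jug_handle below 0.055 m), for 0.1 s.
At the end, for the whole second after the job is handed in: All eight tablets are in the jug; the jug stands still and upright (within 0.12 rad), its base wholly on the mat (base centre within 50 mm of the mat's middle along each edge); the empty cup stands still and upright (within 0.12 rad) on the bench (horizontal distance between each of tablet1, tablet2, tablet3, tablet4, tablet5, tablet6, tablet7, tablet8 and jug below 0.06 m and z of tablet1 in the frame of jug between 0 and 0.112 m and z of tablet2 in the frame of jug between 0 and 0.112 m and z of tablet3 in the frame of jug between 0 and 0.112 m and z of tablet4 in the frame of jug between 0 and 0.112 m and z of tablet5 in the frame of jug between 0 and 0.112 m and z of tablet6 in the frame of jug between 0 and 0.112 m and z of tablet7 in the frame of jug between 0 and 0.112 m and z of tablet8 in the frame of jug between 0 and 0.112 m and angle between each of jug, cup's own z axis and vertical below 0.12 rad and x of jug in the frame of mat between -0.05 and 0.05 m and y of jug in the frame of mat between -0.05 and 0.05 m and height (world z) of jug between -0.002 and 0.01 m and linear speed of each of jug, cup below 0.02 m/s and height (world z) of cup between -0.004 and 0.01 m); the robot touches nothing.
It fails at once if the orange ink bottle is pushed more than 40 mm or knocked over (distance of ink_orange from where it was at the start of the episode above 0.04 m or angle between ink_orange's own z axis and vertical above 0.5 rad).
It fails at once if the yellow ink bottle is pushed more than 40 mm or knocked over (distance of ink_yellow from where it was at the start of the episode above 0.04 m or angle between ink_yellow's own z axis and vertical above 0.5 rad).
It fails at once if the tape roll is pushed more than 40 mm or knocked over (distance of tape from where it was at the start of the episode above 0.04 m or angle between tape's own z axis and vertical above 0.5 rad).
It fails at once if the jug is dropped or knocked over: it moves faster than 0.5 m/s (a fall of over 13 mm) with no finger touching it (linear speed of jug above 0.5 m/s and contact force between the fingers and jug below 0.5 N).
It also fails if it takes over 72 s, if anything falls off the work surface, if the arm or the gripper's body presses on something with over 40 N, if the wrist force passes 120 N, or if a joint passes its speed limit or range.

ROBOT

A 7-joint arm with a two-finger parallel gripper is mounted at the origin on the work surface. World frame = base frame: x ahead of the robot, y to its left, z up, the work surface at z = 0. Lengths are in m, angles in degrees, forces in N, time in s.
With the tool pointing down it reaches from about 0.425 to 0.95 m from the base axis. Payload 16.7 kg.
Tool frame: the origin (TCP) lies on the centre line of the jaws, within the pads' length; the fingertips stand 11 mm ahead of it and the grasp point (between the pads) lies 8 mm behind it; z points along the fingers, x is the direction in which the jaws open and shut, and the axes are right-handed (so a half turn about z gives the same grasp; the last joint's range is limited). The gripper opens to 94 mm and grips with 3 to 60 N. Pads are 16 mm wide; open, the fingers measure 119 mm over their backs; the gripper's body (75 mm by 177 mm) begins 78 mm behind the grasp point.
Start: joints at [-78.237, 24.414, 4.234, 92.017, -1.954, 63.644, -3.845], TCP at [0.234, 0.633, 0.216] pointing down, gripper open.
Joint ranges: [-163.25, 163.25], [-28.42, 122.38], [-70.27, 78.77], [12.13, 141.07], [-58.53, 238.53], [9.26, 117.41], [-156.51, 156.51]. Speed limits (degrees/s): [108.29, 108.29, 136.94, 136.94, 172.46, 172.46, 172.46].

INTERFACE

Orientations are given as a 3x3 rotation matrix whose columns are the frame's x, y, z axes.
In Python, from cell import * gives the robot as it stands. The module is installed in compiled form; this text tells all that it offers.
- The arm moves only by the tool apply_moves, never from a script. Its argument "motion" is a list of rows, each an object of numbers: "wx", "wy", "wz": the turn, a rotation vector about the world's x, y, z in units of 6 degrees (1.0 is 6 degrees); "tx", "ty", "tz": the shift along the world's x, y, z in units of 60 mm (1.0 is 60 mm); "claw": the gripper's target within -1 to 1 (fully open at 1, half-way at 0, shut at -1). A call has exactly 10 rows; each row shifts and turns the commanded pose from where the row before left it; what a row does not reach is not made up. A row lasts 1/8 s, in which the tool goes at most 62.5 mm and 10.7 degrees, less where a joint would pass 70% of its speed; a pose out of reach is approached as far as the arm can. A call is refused whole if a number of a shift passes 1 or a number of a turn 1, either way. A call with a gripper value outside its range is refused whole. The fingers move at their own pace and stop on an object; "newtons" is the grip in N (left out, the last holds). Time passes only in rows, so rows that do not move let the fingers close, or fill a call up. It gives the time, the measured TCP pose, the force and the opening at its end, in the units of the state.
- get_state(): the state, without advancing time (a new reading comes with each control period).
- camera(name): name is "scene" or "top" or "wrist"; returns the picture (400x640x3 uint8, red, green, blue); there is no depth.
- camera_info(name): a dict with "fovy" (degrees; the focal length in pixels is half the picture's height over the tangent of half this angle, whatever the lens; pixels are square), "cx", "cy" (the principal point, pixels), "rvec" (rotation vector, rad) and "tvec" (3), from world to camera coordinates, as OpenCV has them. Camera axes: x right, y down, z forward; pixel columns grow to the right and rows downward; lengths in m; the calibration is good to about 2 mm. The wrist camera is an equidistant fisheye: a pixel r from the principal point sees the ray r / f radians off the axis. A picture is of the moment at which its call begins: read the wrist's pose just before it. camera_info takes no time and is no camera call; for the wrist camera it gives the pose at the moment of the call.
- finish_job(): hands the job in, once; it reports no verdict.
Trained networks look in the newest picture that a camera, given by its name, has taken for a name from the list of things; names that differ only in an ending like _2 or _b are one class to them, and where a whole thing is asked for, a point or a joint stands for the part that bears it (a point fixed in the world has none). Each returns a list of dicts, best first, with "confidence" (0 to 1); they miss things now and then, are a little off and sometimes report something else, mostly with a low value. They report only what shows in the picture. A call takes as long as a camera call. They do not tell look-alikes from the thing itself.
- boxes_of(camera, query): "at" ([x, y, z] in m, in the coordinates of the camera as it stood for that picture, good to about 4 mm: the middle of the surface that is visible of it).
- cut_out(camera, query): "pixels" (400x640 bool, what is visible of it).
- spot_point(camera, query): "at" ([x, y, z] in m, in the coordinates of the camera as it stood for that picture, good to about 4 mm: a listed point, or the origin of a listed thing).
The state is a dict: "t": time; "qpos": joint angles; "qd": joint speeds; "joint_torque": joint torques, N m; "eef_pos": TCP position; "tcp_rot": TCP orientation; "wrist_force": force on the tool from outside, world axes, zero at the start; "ft_torque": the same for the moment, N m; "grip_width": opening from 0.0 (shut) to 1.0 (fully open).
Only numpy, scipy, OpenCV 4.12 (cv2) and the standard library are available. Lean on these libraries where they do the work, as an engineer would, in place of code of your own. Each camera call takes 0.05 s, during which the arm holds its last target. There are 200 camera calls.

## Working session

There is one attempt and no reset: what is moved stays moved. The work goes in short steps, Python scripts to look and compute and a tool call to move; the robot and the scene stay as the last step left them, time stands still between calls to the robot, and variables do not carry over. Pictures are saved under pics/ and viewed, about 8 in all and at most 12, crops included, and the job is handed in when it is done.

Besides the shell and the picture viewer there is one more tool, called after ">>>" as name(argument=value, ...), one argument or row to a line, values as JSON. apply_moves: Moves the arm, as the interface text tells. Its arguments: {"type":"object","properties":{"motion":{"type":"array","items":{"type":"object","properties":{"wx":{"type":"number"},"wy":{"type":"number"},"wz":{"type":"number"},"tx":{"type":"number"},"ty":{"type":"number"},"tz":{"type":"number"},"claw":{"type":"number"}}}},"newtons":{"type":"number"}},"required":["motion"]}

```bash
mkdir -p pics
cat > h.py <<'E'
from cell import *
import numpy as np, cv2
def w(cam,p):
    i=camera_info(cam);R=cv2.Rodrigues(np.array(i['rvec'],float))[0]
    return R.T@(np.array(p)-np.array(i['tvec']).ravel())
def find(cam,names,f=spot_point):
    for n in names:
        for d in f(cam,n)[:4]:
            print(cam,n,round(d['confidence'],2),np.round(w(cam,d['at']),3),)
def save(cam,n):
    im=camera(cam); cv2.imwrite(f'pics/{n}.png',im[:,:,::-1]); return im
E
python3 - <<'E'
from h import *
for c in ['scene','top']:
    save(c,c+'0')
    find(c,['cup','jug','jug_handle','scale','mat','ink_orange','ink_yellow','tape'])
a=cv2.imread('pics/scene0.png');b=cv2.imread('pics/top0.png')
s=get_state();print(s['t'],s['eef_pos'],s['tcp_rot'])
E
```

```text
scene cup 0.61 [ 0.505 -0.298  0.   ]
scene cup 0.36 [ 0.567 -0.019  0.058]
scene jug 0.98 [ 0.283 -0.235 -0.002]
scene jug 0.86 [ 0.295  0.21  -0.002]
scene jug 0.78 [ 0.307  0.459 -0.003]
scene jug 0.67 [ 0.571 -0.02   0.06 ]
scene jug_handle 0.88 [0.284 0.355 0.082]
scene jug_handle 0.84 [ 0.502 -0.101  0.141]
scene jug_handle 0.8 [ 0.188 -0.192  0.085]
scene jug_handle 0.59 [0.196 0.173 0.086]
scene scale 0.58 [ 0.535 -0.025  0.004]
scene scale 0.5 [ 0.507 -0.299 -0.002]
scene mat 0.96 [0.55  0.289 0.002]
scene ink_orange 0.65 [ 0.749  0.088 -0.   ]
scene ink_yellow 0.53 [ 0.743 -0.153  0.002]
scene tape 0.66 [ 0.446 -0.545 -0.   ]
top cup 0.84 [ 0.507 -0.296  0.003]
top jug 0.9 [0.294 0.209 0.001]
top jug 0.87 [ 0.568 -0.027  0.059]
top jug 0.71 [ 0.286 -0.233  0.002]
top jug 0.64 [0.307 0.459 0.001]
top jug_handle 0.89 [ 0.502 -0.103  0.142]
top jug_handle 0.75 [ 0.567 -0.027  0.056]
top jug_handle 0.72 [ 0.187 -0.195  0.085]
top jug_handle 0.7 [0.289 0.352 0.088]
top scale 0.96 [ 0.536 -0.025  0.   ]
top mat 0.94 [ 0.55   0.289 -0.003]
top ink_orange 0.67 [ 0.511 -0.304  0.044]
top ink_orange 0.64 [ 0.57  -0.023  0.174]
top ink_orange 0.56 [0.746 0.087 0.002]
top tape 0.94 [ 0.442 -0.547  0.003]
top tape 0.74 [ 0.496 -0.29   0.046]
0.9 [0.23453018 0.63291948 0.21648588] [[ 3.47498430e-01  9.37680564e-01 -1.14574348e-05]
 [ 9.37680564e-01 -3.47498430e-01 -1.82591334e-05]
 [-2.11026751e-05 -4.39839373e-06 -1.00000000e+00]]
```

View pics/scene0.png

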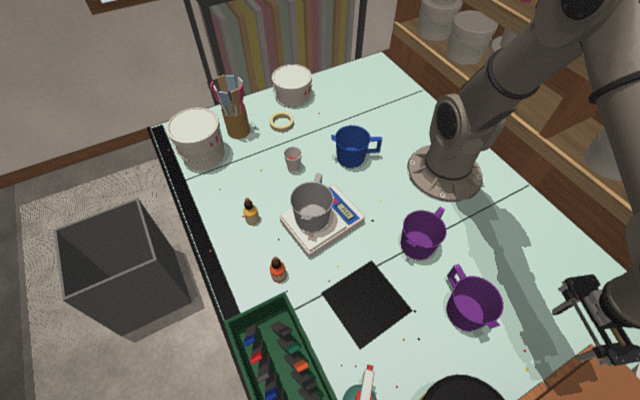

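View pics/top0.png

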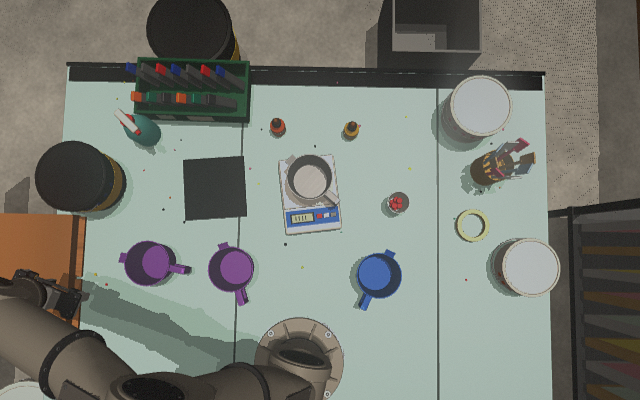

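Three blue or purple jugs are look-alikes: in the top picture, blue at (379,275) and purple at (230,268) and (150,263). The steel jug at (310,180) on the scale is the one meant. The cup with red tablets is at (398,203), and the white tubs are far too large to be it. I'll start by swinging over, and log joint data on the way to fit the kinematics.

>>> apply_moves(
  motion=[
    {"tz":1,"claw":1},
    {"tz":1,"wz":-1,"claw":1},
    {"tx":0.5,"ty":-0.85,"wz":-1,"claw":1},
    {"tx":0.5,"ty":-0.85,"wz":-1,"claw":1},
    {"tx":0.5,"ty":-0.85,"wz":-1,"claw":1},
    {"tx":0.5,"ty":-0.85,"wz":-1,"claw":1},
    {"tx":0.5,"ty":-0.85,"wz":-1,"claw":1},
    {"tx":0.5,"ty":-0.85,"wz":-1,"claw":1},
    {"tx":0.5,"ty":-0.85,"wz":-1,"claw":1},
    {"tx":0.5,"ty":-0.85,"wz":-1,"claw":1},
  ],
)

```text
invalid input
```

```bash
cat > log.py <<'E'
from h import *
import pickle,os
def log():
    s=get_state(); D=pickle.load(open('log.pkl','rb')) if os.path.exists('log.pkl') else []
    D.append((s['qpos'],s['eef_pos'],s['tcp_rot'])); pickle.dump(D,open('log.pkl','wb')); return s
E
python3 - <<'E'
from log import *
import pickle
s=log(); print(s['t'],np.round(s['qpos'],2),np.round(s['eef_pos'],3),np.round(s['tcp_rot'],2).tolist())
E
```

```text
0.9 [-78.24  24.41   4.24  92.02  -1.95  63.64  -3.85] [0.235 0.633 0.216] [[0.35, 0.94, -0.0], [0.94, -0.35, -0.0], [-0.0, -0.0, -1.0]]
```

>>> apply_moves(
  motion=[
    {"ty":-1,"tz":-0.3,"wx":-1},
    {"ty":-1,"tz":-0.3,"wx":-1},
    {"ty":-1,"wx":-1},
    {"ty":-1,"wy":-1},
    {"ty":-1,"wy":-1},
    {"ty":-1,"wy":-1},
    {"ty":-1,"wy":-1},
    {"ty":-1,"wy":-1},
    {"tx":0.2},
    {},
  ],
)

```text
invalid input
```

```bash
cat > kin.py <<'E'
import numpy as np,pickle
from scipy.spatial.transform import Rotation as Ro
from scipy.optimize import least_squares
Q0=[-78.237,24.414,4.234,92.017,-1.954,63.644,-3.845]
def fk(q,p):
    q=np.radians(q); o1,o7,x0,z0,L1,a1,L2,a2,L3,a3=p
    ry=lambda a:Ro.from_euler('y',a).as_matrix(); rz=lambda a:Ro.from_euler('z',a).as_matrix()
    R=rz(q[0]+o1); P=np.array([0,0,z0])+R@[x0,0,0]
    R=R@ry(q[1])@rz(q[2]); P=P+R@[a1,0,L1]
    R=R@ry(q[3])@rz(q[4]); P=P+R@[a2,0,L2]
    R=R@ry(q[5]); P=P+R@[a3,0,L3]
    return P,R@rz(q[6]+o7)
def fit():
    D=pickle.load(open('log.pkl','rb'))
    D=D+[(Q0,[0.23453,0.63292,0.216486],[[.347498,.93768,0],[.93768,-.347498,0],[0,0,-1]])]
    def r(p):
        o=[]
        for q,x,R in D:
            P,M=fk(q,p); o+=[P-np.array(x),.3*(M-np.array(R)).ravel()]
        return np.concatenate(o)
    best=None
    for o7 in (0,1.57,3.14,-1.57):
        s=least_squares(r,[2.58,o7,0,.3,.4,0,.4,0,.3,0])
        if best is None or s.cost<best.cost: best=s
    return best.x,np.abs(best.fun).max()
E
python3 - <<'E'
from log import *
s=log(); print(s['t'],np.round(s['qpos'],2),np.round(s['eef_pos'],3),np.round(s['tcp_rot'],2).tolist())
from kin import *
p,e=fit(); print(np.round(p,4),e)
E
```

```text
0.9 [-78.24  24.41   4.24  92.02  -1.95  63.64  -3.85] [0.235 0.633 0.216] [[0.35, 0.94, -0.0], [0.94, -0.35, -0.0], [-0.0, -0.0, -1.0]]
[  2.0214  -3.552   -9.1302 -15.8348  12.7728   5.8879   1.3902  37.4995
 -41.0663 -14.4745] 1.842965753948026e-05
```

>>> apply_moves(
  motion=[
    {"tx":0,"ty":0,"tz":1,"wx":0,"wy":0,"wz":0,"claw":1},
    {"tx":0,"ty":0,"tz":1,"wx":0,"wy":0,"wz":-1,"claw":1},
    {"tx":0.5,"ty":-0.85,"tz":0,"wx":0,"wy":0,"wz":-1,"claw":1},
    {"tx":0.5,"ty":-0.85,"tz":0,"wx":0,"wy":0,"wz":-1,"claw":1},
    {"tx":0.5,"ty":-0.85,"tz":0,"wx":0,"wy":0,"wz":-1,"claw":1},
    {"tx":0.5,"ty":-0.85,"tz":0,"wx":0,"wy":0,"wz":-1,"claw":1},
    {"tx":0.5,"ty":-0.85,"tz":0,"wx":0,"wy":0,"wz":-1,"claw":1},
    {"tx":0.5,"ty":-0.85,"tz":0,"wx":0,"wy":0,"wz":-1,"claw":1},
    {"tx":0.5,"ty":-0.85,"tz":0,"wx":0,"wy":0,"wz":-1,"claw":1},
    {"tx":0.5,"ty":-0.85,"tz":0,"wx":0,"wy":0,"wz":-1,"claw":1},
  ],
  newtons=30,
)

```text
t: 2.15
eef_pos: [0.4752, 0.2231, 0.3368]
tcp_rot: [[0.964, 0.267, 0.0], [0.267, -0.964, 0.001], [0.001, -0.001, -1.0]]
wrist_force: [0.3, 0.1, 0.6]
grip_width: 0.998
```

```bash
rm -f log.pkl
python3 - <<'E'
from log import *
s=log(); print(s['t'],np.round(s['qpos'],2),np.round(s['eef_pos'],3),np.round(s['tcp_rot'],2).tolist())
E
```

```text
2.15 [-56.48   4.5   26.25 103.27  -2.11  72.65 -14.19] [0.475 0.223 0.337] [[0.96, 0.27, 0.0], [0.27, -0.96, 0.0], [0.0, -0.0, -1.0]]
```

>>> apply_moves(
  motion=[
    {"tx":0,"ty":-1,"tz":0,"wx":0,"wy":0,"wz":0,"claw":1},
    {"tx":0,"ty":-1,"tz":0,"wx":0,"wy":0,"wz":0,"claw":1},
    {"tx":0,"ty":-1,"tz":0,"wx":0,"wy":0,"wz":0,"claw":1},
    {"tx":0,"ty":-1,"tz":0,"wx":0,"wy":0,"wz":0,"claw":1},
    {"tx":0,"ty":-1,"tz":0,"wx":0,"wy":0,"wz":0,"claw":1},
    {"tx":0,"ty":-1,"tz":0,"wx":1,"wy":0,"wz":0,"claw":1},
    {"tx":0,"ty":-1,"tz":0,"wx":1,"wy":0,"wz":0,"claw":1},
    {"tx":0,"ty":-1,"tz":0,"wx":1,"wy":0,"wz":0,"claw":1},
    {"tx":0,"ty":-1,"tz":0,"wx":1,"wy":0,"wz":0,"claw":1},
    {"tx":0,"ty":-1,"tz":0,"wx":1,"wy":0,"wz":0,"claw":1},
  ],
)

```text
t: 3.4
eef_pos: [0.4756, -0.3105, 0.3378]
tcp_rot: [[0.965, 0.263, -0.02], [0.249, -0.882, 0.401], [0.088, -0.392, -0.916]]
wrist_force: [1.6, 2.1, 0.9]
grip_width: 0.999
```

Run:
```python
from log import *
s=log(); print(s['t'],np.round(s['qpos'],2),np.round(s['eef_pos'],3),np.round(s['tcp_rot'],2).tolist())
from kin import *
p,e=fit(); print(np.round(p,4),e)
```

```text
3.4 [  0.47  27.08  54.01  89.52 -33.96  95.66  73.84] [ 0.476 -0.31   0.338] [[0.96, 0.26, -0.02], [0.25, -0.88, 0.4], [0.09, -0.39, -0.92]]
[ 2.6681  4.7735  1.1983 -5.9897 -0.5411  0.6776 -2.3966 -4.9069 -1.5171
  0.9533] 0.3349255550807223
```

```bash
cat > kin.py <<'E'
import numpy as np,pickle,itertools
from scipy.spatial.transform import Rotation as Ro
from scipy.optimize import least_squares
Q0=[-78.237,24.414,4.234,92.017,-1.954,63.644,-3.845]
ry=lambda a:Ro.from_euler('y',a).as_matrix()
rz=lambda a:Ro.from_euler('z',a).as_matrix()
def fk(q,p,s):
    q=np.radians(q)*s; o1,o7,x0,z0,L1,a1,L2,a2,L3,a3=p
    R=rz(q[0]+o1); P=np.array([0,0,z0])+R@[x0,0,0]
    R=R@ry(q[1])@rz(q[2]); P=P+R@[a1,0,L1]
    R=R@ry(q[3])@rz(q[4]); P=P+R@[a2,0,L2]
    R=R@ry(q[5]); P=P+R@[a3,0,L3]
    return P,R@rz(q[6]+o7)
def fit():
    D=pickle.load(open('log.pkl','rb'))
    D=D+[(Q0,[0.23453,0.63292,0.216486],[[.347498,.93768,0],[.93768,-.347498,0],[0,0,-1]])]
    best=None
    for y in itertools.product([1,-1],repeat=4):
      s=np.array([y[0],1,y[1],1,y[2],1,y[3]])
      def r(p):
        o=[]
        for q,x,R in D:
            P,M=fk(q,p,s); o+=[P-np.array(x),.3*(M-np.array(R)).ravel()]
        return np.concatenate(o+[1e-4*np.array(p)[[2,5,7,9]]])
      for o1 in (1,2.58,-.5,0,-2):
       for o7 in (0,1.57,3.14,-1.57):
        S=least_squares(r,[o1,o7,0,.3,.4,0,.4,0,.3,0])
        if best is None or S.cost<best[0]: best=(S.cost,S.x,s,np.abs(S.fun).max())
    pickle.dump(best,open('kin.pkl','wb')); return best
E
python3 - <<'E'
from kin import *
b=fit();print(b)
E
```

```text
(np.float64(0.00011537057135641182), array([-0.08436317,  3.05960569, -0.0388155 ,  0.42089654,  0.56025733,
       -0.03095749,  0.57967893,  0.04280612,  0.43155615, -0.01042683]), array([-1,  1, -1,  1, -1,  1, -1]), np.float64(0.010161709051457643))
```

```bash
cat > kin.py <<'E'
import numpy as np,pickle,itertools
from scipy.spatial.transform import Rotation as Ro
from scipy.optimize import least_squares
Q0=[-78.237,24.414,4.234,92.017,-1.954,63.644,-3.845]
ry=lambda a:Ro.from_euler('y',a).as_matrix()
rz=lambda a:Ro.from_euler('z',a).as_matrix()
S=np.array([-1,1,-1,1,-1,1,-1])
def fk(q,p):
    q=np.radians(q)*S+p[:7]; z0,L1,L2,L3,x0,a1,a2,a3=p[7:]
    R=rz(q[0]); P=np.array([0,0,z0])+R@[x0,0,0]
    R=R@ry(q[1])@rz(q[2]); P=P+R@[a1,0,L1]
    R=R@ry(q[3])@rz(q[4]); P=P+R@[a2,0,L2]
    R=R@ry(q[5]); P=P+R@[a3,0,L3]
    return P,R@rz(q[6])
def fit():
    D=pickle.load(open('log.pkl','rb'))
    D=D+[(Q0,[0.23453,0.63292,0.216486],[[.347498,.93768,0],[.93768,-.347498,0],[0,0,-1]])]
    def r(p):
        o=[]
        for q,x,R in D:
            P,M=fk(q,p); o+=[P-np.array(x),.3*(M-np.array(R)).ravel()]
        return np.concatenate(o+[2e-3*np.array(p)[[11,12,13,14]],2e-3*np.array(p)[1:6]])
    s=least_squares(r,[0]*6+[3.1,.42,.56,.58,.43,0,0,0,0])
    pickle.dump(s.x,open('kin.pkl','wb')); return s.x,np.abs(s.fun).max()
LO=[-163.25,-28.42,-70.27,12.13,-58.53,9.26,-156.51];HI=[163.25,122.38,78.77,141.07,238.53,117.41,156.51]
def ik(x,R,q0,p=None):
    "nearest joint solution; returns q, pos err, rot err deg"
    p=pickle.load(open('kin.pkl','rb')) if p is None else p
    def r(q):
        P,M=fk(q,p); return np.concatenate([10*(P-x),3*(M-R).ravel(),1e-4*(q-q0)])
    s=least_squares(r,np.clip(q0,np.array(LO)+.5,np.array(HI)-.5),bounds=(LO,HI))
    P,M=fk(s.x,p); return s.x,np.linalg.norm(P-x),np.degrees(Ro.from_matrix(M.T@R).magnitude())
E
python3 - <<'E'
from kin import *
p,e=fit();print(np.round(p,3),e)
E
```

```text
[-1.120e-01  1.800e-02  2.800e-02 -2.300e-02 -1.200e-02  8.000e-03
  3.063e+00  4.030e-01  5.540e-01  5.880e-01  4.130e-01 -2.800e-02
 -4.600e-02  3.900e-02  2.000e-03] 0.005141829218935452
```

>>> apply_moves(
  motion=[
    {"tx":0,"ty":-0.5,"tz":0,"wx":1,"wy":0,"wz":0,"claw":1},
    {"tx":0,"ty":-0.5,"tz":0,"wx":1,"wy":0,"wz":0,"claw":1},
    {"tx":0,"ty":-0.5,"tz":0,"wx":1,"wy":0,"wz":0,"claw":1},
    {"tx":0,"ty":-0.5,"tz":-0.5,"wx":0,"wy":0,"wz":-1,"claw":1},
    {"tx":0,"ty":-0.5,"tz":-0.5,"wx":0,"wy":0,"wz":-1,"claw":1},
    {"tx":0,"ty":0,"tz":-0.5,"wx":0,"wy":0,"wz":-1,"claw":1},
    {"tx":0,"ty":0,"tz":-0.5,"wx":0,"wy":0,"wz":0,"claw":1},
    {"tx":0,"ty":0,"tz":0,"wx":0,"wy":0,"wz":0,"claw":1},
    {"tx":0,"ty":0,"tz":0,"wx":0,"wy":0,"wz":0,"claw":1},
    {"tx":0,"ty":0,"tz":0,"wx":0,"wy":0,"wz":0,"claw":1},
  ],
)

```text
t: 4.65
eef_pos: [0.4757, -0.4595, 0.2192]
tcp_rot: [[0.982, 0.029, 0.185], [-0.098, -0.766, 0.636], [0.16, -0.642, -0.749]]
wrist_force: [-0.1, -0.6, 1.0]
grip_width: 0.998
```

Run:
```python
from log import *
s=log(); print(s['t'],np.round(s['qpos'],2),np.round(s['eef_pos'],3),np.round(s['tcp_rot'],2).tolist())
from kin import *
x=pickle.load(open('kin.pkl','rb'));P,M=fk(s['qpos'],x);print('pred',P,M)
p,e=fit(); print(np.round(p,4),e)
```

```text
4.65 [ 28.58  48.35  46.6   79.12 -54.2  105.13  77.97] [ 0.476 -0.459  0.219] [[0.98, 0.03, 0.19], [-0.1, -0.77, 0.64], [0.16, -0.64, -0.75]]
pred [ 0.4873514  -0.44652039  0.22225123] [[ 0.97299903  0.04365172  0.22664382]
 [-0.11288768 -0.76648693  0.63226114]
 [ 0.20131881 -0.64077477 -0.7408633 ]]
[-0.0928  0.0178  0.0141 -0.0288 -0.0194  0.0172  3.0754  0.3556  0.5473
  0.5734  0.3832 -0.0195 -0.0381  0.0204  0.0103] 0.007688724537006897
```

```bash
python3 - <<'E'
s=open('kin.py').read()
a=s.index('def fk');b=s.index('LO=')
new='''def fk(q,p):
    q=np.radians(q)*S; v=np.reshape(p,(4,3))
    R=rz(q[0]); P=v[0]*[0,0,1]+R@(v[0]*[1,1,0])
    R=R@ry(q[1])@rz(q[2]); P=P+R@v[1]
    R=R@ry(q[3])@rz(q[4]); P=P+R@v[2]
    R=R@ry(q[5]); P=P+R@v[3]
    return P,R@rz(q[6]+np.pi)
def fit():
    D=pickle.load(open('log.pkl','rb'))
    D=D+[(Q0,[0.23453,0.63292,0.216486],[[.347498,.93768,0],[.93768,-.347498,0],[0,0,-1]])]
    for d in D: print(np.degrees(Ro.from_matrix(fk(d[0],np.zeros(12))[1].T@np.array(d[2])).magnitude()).round(2),end=' ')
    def r(p):
        return np.concatenate([fk(q,p)[0]-np.array(x) for q,x,R in D]+[1e-4*np.array(p)])
    s=least_squares(r,[0,0,.4,0,0,.5,0,0,.5,0,0,.4])
    pickle.dump(s.x,open('kin.pkl','wb')); return s.x.reshape(4,3),np.abs(s.fun).max()
'''
open('kin.py','w').write(s[:a]+new+s[b:])
E
python3 - <<'E'
from kin import *
p,e=fit();print(np.round(p,3),e)
E
```

```text
0.0 0.0 0.0 0.0 [[ 0.    -0.028  0.284]
 [-0.    -0.036  0.555]
 [-0.    -0.     0.494]
 [ 0.    -0.     0.354]] 5.545734699175724e-05
```

```bash
cat > plan.py <<'E'
from kin import *
CUP=np.array([.506,-.297,0]);JUG=np.array([.569,-.025,.059])
OBS=[(.285,-.234,.072,.117),(.188,-.194,.02,.117),(.569,-.025,.069,.175),(.502,-.102,.02,.168),(.747,.088,.025,.132),(.743,-.153,.025,.132),(.444,-.546,.053,.026),(.295,.21,.072,.117)]
g=[]
for b in np.arange(-.078,-.26,-.03):
    for x in np.linspace(-.089,.089,7):
        for y in np.linspace(-.038,.038,3): g.append((x,y,b-.008))
for b in (.011,-.01,-.04,-.07):
    for x in np.r_[np.linspace(-.06,-.038,3),np.linspace(.038,.06,3)]:
        for y in (-.01,.01): g.append((x,y,b))
for b in np.arange(-.26,-.40,-.03):
    for a in np.arange(0,6.28,.8): g.append((.06*np.cos(a),.06*np.sin(a),b))
G=np.array(g)
def clear(x,R,skip=()):
    "min clearance of gripper to things (m, rough)"
    W=x+G@R.T; c=W[:,2].min()
    for i,(a,b,r,h) in enumerate(OBS):
        if i in skip: continue
        dh=np.hypot(W[:,0]-a,W[:,1]-b)-r; dz=W[:,2]-h
        c=min(c,np.where((dh>0)&(dz>0),np.hypot(dh,dz),np.maximum(dh,dz)).min())
    # scale box
    dx=np.maximum(abs(W[:,0]-.535)-.13,abs(W[:,1]+.025)-.1);dz=W[:,2]-.058
    c=min(c,np.where((dx>0)&(dz>0),np.hypot(dx,dz),np.maximum(dx,dz)).min())
    return c
def Rside(phi,tau,flip=1):
    p,t=np.radians([phi,tau]); z=np.array([np.cos(p)*np.cos(t),np.sin(p)*np.cos(t),-np.sin(t)])
    x=flip*np.array([-np.sin(p),np.cos(p),0]); return np.c_[x,np.cross(z,x),z]
def solve(x,R,seeds):
    best=None
    for q0 in seeds:
        q,e,a=ik(x,R,np.array(q0))
        if e<.002 and a<1:
            m=min((q-LO).min(),(np.array(HI)-q).min())
            if best is None or m>best[1]: best=(q,m)
    return best
E
cat > s1.py <<'E'
from plan import *
D=pickle.load(open('log.pkl','rb'));q3=np.array(D[-1][0])
rng=np.random.default_rng(0); seeds=[q3]+[rng.uniform(LO,HI) for _ in range(5)]
for phi in range(-180,180,20):
    for tau in (5,20,35):
        for f in (1,-1):
            R=Rside(phi,tau,f); x=CUP+[0,0,.05]+.008*R[:,2]
            c=clear(x,R)
            if c<.008: continue
            b=solve(x,R,seeds)
            if b: print(phi,tau,f,'clr %.3f margin %.1f'%(c,b[1]),np.round(b[0]))
E
time python3 s1.py
```

```text
-180 20 1 clr 0.031 margin 5.2 [ -6.  78.  47.  66. -10. 112. -49.]
-180 20 -1 clr 0.031 margin 5.3 [ -5.  77.  44.  66.  -9. 112. 130.]
-180 35 1 clr 0.031 margin 18.2 [  5.  60.  21.  74.   2.  99. -66.]
-180 35 -1 clr 0.031 margin 18.8 [ -1.  63.  32.  75.  -5.  99. 120.]
-160 35 1 clr 0.031 margin 30.6 [-16.  65.  46.  83.  -5.  87. -43.]
-160 35 -1 clr 0.031 margin 29.4 [ -8.  59.  30.  83.   6.  88. 127.]
-140 35 1 clr 0.011 margin 32.4 [-25.  62.  46.  94.   3.  72. -36.]
-140 35 -1 clr 0.011 margin 26.6 [-14.  54.  28.  93.  18.  75. 130.]
40 5 1 clr 0.010 margin 0.0 [  87.   66.  -36.  108.  -59.   60. -114.]
40 5 -1 clr 0.010 margin 0.0 [ 87.  66. -36. 108. -59.  60.  66.]
40 20 1 clr 0.029 margin 0.0 [  83.   55.  -33.  112.  -59.   52. -120.]
40 20 -1 clr 0.029 margin 0.0 [107.  79. -70. 111.   0.  36.  10.]
40 35 1 clr 0.029 margin 0.0 [  72.   43.  -25.  115.  -59.   46. -127.]
40 35 -1 clr 0.029 margin 0.0 [103.  68. -70. 113.  10.  33.  -6.]
60 20 1 clr 0.034 margin 7.8 [  65.   55.  -16.   99.  -51.   74. -122.]
60 20 -1 clr 0.034 margin 4.6 [ 62.  54. -11.  99. -54.
[... 634 characters left out ...]
0.  -25.   90. -121.]
100 35 -1 clr 0.031 margin 27.3 [ 47.  55. -10.  80. -25.  90.  59.]
120 20 1 clr 0.034 margin 3.7 [  41.   68.   -8.   64.  -20.  114. -113.]
120 20 -1 clr 0.034 margin 4.0 [ 42.  68. -11.  63. -18. 113.  65.]
120 35 1 clr 0.031 margin 17.8 [  40.   58.   -7.   73.  -16.  100. -112.]
120 35 -1 clr 0.031 margin 17.9 [ 41.  59. -10.  72. -14.  99.  66.]
140 35 1 clr 0.031 margin 12.1 [  32.   60.   -6.   68.   -6.  105. -102.]
140 35 -1 clr 0.031 margin 12.0 [ 35.  61. -10.  68.  -4. 105.  76.]
160 35 1 clr 0.031 margin 12.1 [ 11.  63.  23.  70. -10. 105. -75.]
160 35 -1 clr 0.031 margin 11.3 [  6.  65.  33.  70. -17. 106. 111.]
real	0m36.454s
user	0m36.108s
sys	0m0.205s
```

```bash
cat >> plan.py <<'E'
HG=.052
def pour(psi,tau,th,lipz=.205,back=.02):
    p=np.radians(psi); d=np.array([np.cos(p),np.sin(p),0]); m=np.array([np.sin(p),-np.cos(p),0]);Z=np.array([0,0,1.])
    A=Ro.from_rotvec(d*np.radians(th)).as_matrix(); R=A@Rside(psi,tau,-1)
    lip=A@(m*.035+Z*(.085-HG)); tgt=np.r_[JUG[:2],lipz]-m*back
    gpt=tgt-lip; return gpt+.008*R[:,2],R
E
python3 - <<'E'
from plan import *
q3=np.array(pickle.load(open('log.pkl','rb'))[-1][0])
for tau in (15,25):
  R=Rside(90,tau,-1); x=CUP+[0,0,HG]+.008*R[:,2]
  q,e,a=ik(x,R,q3); print(tau,'grasp',np.round(q),e,a,clear(x,R))
  for psi in range(-180,180,20):
    o=[];qq=q.copy()
    for th in (30,60,90,105,120,130):
        x,R=pour(psi,tau,th); qq,e,a=ik(x,R,qq)
        if e>.003 or a>1.5: break
        m=min((qq-LO).min(),(np.array(HI)-qq).min()); o.append((th,round(clear(x,R),3),round(m)))
    if len(o)>3: print(psi,o,np.round(qq))
E
```

```text
15 grasp [ 30.  69.  29.  79. -59. 116.  78.] 3.171514591961471e-07 4.872985843223812e-05 0.034253773608181146
-140 [(30, np.float64(-0.024), 6), (60, np.float64(-0.015), 9), (90, np.float64(-0.003), 10), (105, np.float64(-0.003), 9), (120, np.float64(-0.002), 8), (130, np.float64(-0.004), 7)] [-50.  79.  59.  78.  20. 110.  25.]
-120 [(30, np.float64(-0.024), 18), (60, np.float64(-0.015), 22), (90, np.float64(-0.003), 23), (105, np.float64(-0.003), 23), (120, np.float64(-0.002), 22), (130, np.float64(-0.001), 21)] [-58.  71.  51.  90.  31.  96.  15.]
-100 [(30, np.float64(-0.024), 27), (60, np.float64(-0.015), 29), (90, np.float64(-0.003), 29), (105, np.float64(-0.003), 28), (120, np.float64(-0.002), 28), (130, np.float64(-0.001), 27)] [-59.  59.  35. 103.  50.  90.  -3.]
60 [(30, np.float64(-0.024), 0), (60, np.float64(-0.015), 0), (90, np.float64(-0.013), 0), (105, np.float64(-0.003), 0), (120, np.float64(-0.014), 0), (130, np.float64(-0.008), 0)] [ 71.  60. -52. 113. -59.  69. -74.]
80 [(30, np.float64(-0.024), 0), (60, np.float64(-0.015), 0), (90, np.float64(-0.003), 0), (105, n
[... 1527 characters left out ...]
1), 31)] [-63.  62.  37. 109.  56.  87.  -8.]
60 [(30, np.float64(-0.026), 0), (60, np.float64(-0.016), 2), (90, np.float64(-0.013), 0), (105, np.float64(-0.017), 0), (120, np.float64(-0.012), 0), (130, np.float64(-0.011), 0)] [ 62.  62. -44. 107. -59.  82. -72.]
80 [(30, np.float64(-0.026), 0), (60, np.float64(-0.016), 1), (90, np.float64(-0.017), 0), (105, np.float64(-0.014), 0), (120, np.float64(-0.012), 0), (130, np.float64(-0.011), 0)] [ 39.  58. -21.  95. -59. 109. -72.]
100 [(30, np.float64(-0.026), 3), (60, np.float64(-0.016), 0), (90, np.float64(-0.013), 0), (105, np.float64(-0.014), 0), (120, np.float64(-0.012), 0), (130, np.float64(-0.011), 0)] [ 38.  64. -30.  81. -46. 117. -84.]
```

```bash
python3 - <<'E'
s=open('plan.py').read()
s=s.replace("np.r_[np.linspace(-.06,-.038,3),np.linspace(.038,.06,3)]","(-.048,-.038,.038,.048)")
a=s.index('HG=')
s=s[:a]+'''HG=.052
def pour(psi,tau,th,sg,fl,lipz=.215,back=.02):
    p=np.radians(psi); d=np.array([np.cos(p),np.sin(p),0]); m=sg*np.array([np.sin(p),-np.cos(p),0]);Z=np.array([0,0,1.])
    A=Ro.from_rotvec(sg*d*np.radians(th)).as_matrix(); R=A@Rside(psi,tau,fl)
    lip=A@(m*.035+Z*(.085-HG)); tgt=np.r_[JUG[:2],lipz]-m*back
    return tgt-lip+.008*R[:,2],R
def marg(q): return min((q-LO).min(),(np.array(HI)-q).min())
'''
open('plan.py','w').write(s)
E
cat > s2.py <<'E'
from plan import *
from multiprocessing import Pool
q3=np.array(pickle.load(open('log.pkl','rb'))[-1][0])
def job(a):
    phi,tau,fl=a; out=[]
    q=q3.copy()
    R0=Rside(90,30,-1)
    R=Rside(phi,tau,fl); x=CUP+[0,0,HG]+.008*R[:,2]
    q,e,an=ik(x+[0,0,.2],R,q); q,e,an=ik(x,R,q)
    if e>.002 or an>1: return out
    mg=marg(q);cg=clear(x,R)
    ql,e,an=ik(x+[0,0,.2],R,q)
    for psi in range(-180,180,20):
      for sg in (1,-1):
        qq=ql.copy();mm=99;cc=1
        for th in (0,30,60,90,110,130):
            x,R=pour(psi,tau,th,sg,fl); qq,e,an=ik(x,R,qq)
            if e>.003 or an>1.5: mm=-1;break
            if th>=30: mm=min(mm,marg(qq));cc=min(cc,clear(x,R))
        if mm>3 and cc>-.012: out.append((min(mm,mg),'phi %d tau %d fl %d grasp m %.0f c %.3f | psi %d sg %d m %.0f c %.3f'%(phi,tau,fl,mg,cg,psi,sg,mm,cc),np.round(q),np.round(qq)))
    return out
if __name__=='__main__':
    J=[(p,t,f) for p in (60,80,100,120,160,-180,-160) for t in (15,25,35) for f in (1,-1)]
    with Pool() as P: r=sum(P.map(job,J),[])
    r.sort(key=lambda t:-t[0])
    for t in r[:24]: print(t[1],t[2],t[3])
E
time timeout 560 python3 s2.py
```

```text
phi -160 tau 15 fl -1 grasp m 13 c -0.011 | psi -120 sg 1 m 19 c -0.008 [ -6.  70.  27.  73.  14. 105. 125.] [-59.  73.  55.  90.  29.  95.  18.]
phi -160 tau 15 fl -1 grasp m 13 c -0.011 | psi -100 sg 1 m 29 c -0.008 [ -6.  70.  27.  73.  14. 105. 125.] [-63.  61.  43. 104.  47.  86.   1.]
phi -160 tau 15 fl -1 grasp m 13 c -0.011 | psi -80 sg 1 m 23 c -0.008 [ -6.  70.  27.  73.  14. 105. 125.] [-57.  49.  23. 118.  69.  89. -18.]
phi -160 tau 15 fl -1 grasp m 13 c -0.011 | psi -60 sg 1 m 10 c -0.008 [ -6.  70.  27.  73.  14. 105. 125.] [-42.  42.   0. 131.  91.  99. -32.]
phi 100 tau 15 fl 1 grasp m 10 c 0.035 | psi 120 sg -1 m 16 c -0.008 [  47.   66.   -6.   71.  -34.  108. -118.] [ 51.  68. -50.  82. -38.  99. -20.]
phi -160 tau 15 fl 1 grasp m 8 c -0.011 | psi -100 sg -1 m 12 c -0.008 [-23.  92.  71.  74. -17. 102. -24.] [-56.  65.  43.  93.  34. 103.  87.]
phi -160 tau 15 fl 1 grasp m 8 c -0.011 | psi -80 sg -1 m 10 c -0.008 [-23.  92.  71.  74. -17. 102. -24.] [-69.  65.  49. 107.  39.  83.  82.]
phi -160 tau 15 fl -1 grasp m 13 c -0.011 | psi -140 sg 1 m 7 c -0.008 [ -6.  7
[... 1695 characters left out ...]
1 m 23 c -0.008 [-10.  87.  61.  64. -17. 117. -38.] [-58.  55.  32. 107.  49.  95.  73.]
phi -180 tau 15 fl 1 grasp m 0 c 0.030 | psi -60 sg -1 m 11 c -0.008 [-10.  87.  61.  64. -17. 117. -38.] [-54.  47.  17. 121.  67.  94.  57.]
phi -180 tau 15 fl 1 grasp m 0 c 0.030 | psi 140 sg -1 m 4 c -0.008 [-10.  87.  61.  64. -17. 117. -38.] [ 44.  75. -58.  70. -28. 113. -30.]
phi 80 tau 15 fl -1 grasp m 0 c 0.033 | psi -140 sg 1 m 5 c -0.008 [ 38.  64.  18.  85. -58. 106.  72.] [-49.  77.  57.  78.  22. 111.  24.]
phi 80 tau 15 fl -1 grasp m 0 c 0.033 | psi -120 sg 1 m 11 c -0.008 [ 38.  64.  18.  85. -58. 106.  72.] [-48.  61.  33.  90.  42. 106.   5.]
real	1m58.931s
user	5m57.185s
sys	0m0.713s
```

Run:
```python
from plan import *
q3=np.array(pickle.load(open('log.pkl','rb'))[-1][0])
for phi in (-160,-170,-180):
 for tau in (25,30,35):
  R=Rside(phi,tau,-1); x=CUP+[0,0,HG]+.008*R[:,2]
  q=q3; R0=Rside(90,40,-1)
  for k in (150,-170,phi):
      q,e,an=ik(x+[0,0,.2],Rside(k,tau,-1),q)
  q,e,an=ik(x,R,q); print('phi',phi,'tau',tau,'e %.4f %.1f m %.0f c %.3f'%(e,an,marg(q),clear(x,R)),np.round(q))
  q0,_,_=ik(x+[0,0,.22],R,q)
  for psi in (-140,-120,-100,-80):
    o=[];qq=q0
    for th in (30,60,90,110,130):
        x2,R2=pour(psi,tau,th,1,-1,lipz=.235 if th>45 else .28); qq,e,an=ik(x2,R2,qq)
        o.append('%d:%.3f/%.0f/%.3f'%(th,clear(x2,R2),marg(qq),e))
    print('  psi',psi,o)
```

```text
phi -160 tau 25 e 0.0000 0.0 m 17 c -0.002 [  2.  61.  12.  77.  20. 100. 116.]
  psi -140 ['30:0.051/6/0.000', '60:0.013/11/0.000', '90:0.006/9/0.000', '110:-0.003/7/0.000', '130:-0.003/3/0.000']
  psi -120 ['30:0.051/15/0.000', '60:0.013/20/0.000', '90:0.006/17/0.000', '110:-0.003/14/0.000', '130:-0.003/11/0.000']
  psi -100 ['30:0.051/24/0.000', '60:0.013/26/0.000', '90:0.006/21/0.000', '110:-0.003/17/0.000', '130:-0.003/12/0.000']
  psi -80 ['30:0.051/30/0.000', '60:0.013/22/0.000', '90:0.006/18/0.000', '110:-0.003/15/0.000', '130:-0.003/8/0.000']
phi -160 tau 30 e 0.0000 0.0 m 18 c 0.013 [  9.  58.   1.  79.  25.  99. 110.]
  psi -140 ['30:0.054/6/0.000', '60:0.016/9/0.000', '90:0.006/5/0.000', '110:-0.004/2/0.000', '130:-0.006/0/0.000']
  psi -120 ['30:0.054/14/0.000', '60:0.016/17/0.000', '90:0.006/12/0.000', '110:-0.004/7/0.000', '130:-0.006/2/0.000']
  psi -100 ['30:0.054/23/0.000', '60:0.016/24/0.000', '90:0.006/16/0.000', '110:-0.004/9/0.000', '130:-0.006/2/0.000']
  psi -80 ['30:0.054/29/0.000', '60:0.016/19/0.000', '90:0.006/14/0.000', '110:-0.004/7/0.000', '130:-0.006/0
[... 3187 characters left out ...]
00', '130:-0.006/28/0.000']
  psi -80 ['30:0.054/27/0.000', '60:0.016/17/0.000', '90:0.006/13/0.000', '110:-0.004/13/0.000', '130:-0.006/15/0.000']
phi -180 tau 35 e 0.0000 0.0 m 16 c 0.033 [ 14.  58.   3.  73.  12. 102. 104.]
  psi -140 ['30:0.053/10/0.000', '60:0.018/13/0.000', '90:0.006/9/0.000', '110:-0.005/4/0.000', '130:-0.009/0/0.000']
  psi -120 ['30:0.053/19/0.000', '60:0.018/21/0.000', '90:0.006/15/0.000', '110:-0.005/9/0.000', '130:-0.009/3/0.000']
  psi -100 ['30:0.053/28/0.000', '60:0.018/28/0.000', '90:0.006/18/0.000', '110:-0.005/9/0.000', '130:-0.009/1/0.000']
  psi -80 ['30:0.053/27/0.000', '60:0.018/16/0.000', '90:0.006/11/0.000', '110:-0.005/6/0.000', '130:-0.009/0/0.000']
```

```bash
cat > sim.py <<'E'
from plan import *
from cell import get_state
STEP=np.array([108.29,108.29,136.94,136.94,172.46,172.46,172.46])*.7/8
def rows_to(x0,R0,x1,R1,n,dec=2):
    rv=Ro.from_matrix(np.array(R1)@np.array(R0).T).as_rotvec(degrees=True)/6/n
    return [np.r_[(np.array(x1)-x0)/.06/n,rv].round(dec)]*n
def sim(rows,q,x,R,skip=(),v=1):
    q=np.array(q,float);worst=0;cm=9;mm=99
    for i,r in enumerate(rows):
        x=x+.06*r[:3]; R=Ro.from_rotvec(6*r[3:],degrees=True).as_matrix()@R
        qn,e,a=ik(x,R,q); worst=max(worst,(abs(qn-q)/STEP).max()); q=qn; cm=min(cm,clear(x,R,skip)); mm=min(mm,marg(q))
        if e>.003: print('unreach',i,e)
    print('speed ratio %.2f clear %.3f margin %.1f'%(worst,cm,mm),'end',x.round(3),np.round(q)); print('  R',R.round(3).tolist()); return q,x,R
E
cat > s3.py <<'E'
from sim import *
s=get_state();q,x,R=s['qpos'],np.array(s['eef_pos']),np.array(s['tcp_rot'])
T=Rside(180,30,-1); g=CUP+[0,0,HG]+.008*T[:,2]; pre=g-.13*T[:,2]
hi=pre+[0,0,.18]
print('g',g.round(3),'pre',pre.round(3))
r=[np.r_[0,0,1,0,0,0]*1.]*2
q,x,R=sim(r,q,x,R)
n=20;r=rows_to(x,R,hi,T,n);print(n,r[0]);q,x,R=sim(r,q,x,R)
n=6;r=rows_to(x,R,pre,T,n);print(n,r[0]);q,x,R=sim(r,q,x,R)
E
python3 s3.py
```

```text
g [ 0.499 -0.297  0.048] pre [ 0.612 -0.297  0.113]
speed ratio 0.32 clear 0.234 margin 3.8 end [ 0.476 -0.459  0.339] [ 29.  43.  49.  72. -53. 114.  71.]
  R [[0.982, 0.029, 0.185], [-0.098, -0.766, 0.636], [0.16, -0.642, -0.749]]
20 [ 0.11  0.14 -0.04  0.08  0.19  0.8 ]
unreach 6 0.007285909161293482
unreach 7 0.01658371232403443
unreach 8 0.02530105440469755
unreach 9 0.03331838855018542
unreach 10 0.04050194076241462
unreach 11 0.046707613019016665
unreach 12 0.051788559355009096
unreach 13 0.05560655607180557
unreach 14 0.058046934360924306
unreach 15 0.0590343727578427
unreach 16 0.058544744679493256
unreach 17 0.056610091377175376
unreach 18 0.05331249278590324
unreach 19 0.048771719743970515
speed ratio 1.93 clear 0.173 margin 0.0 end [ 0.608 -0.291  0.291] [ -9.  61.  52.  61.  -6. 117. 134.]
  R [[-0.001, 0.492, -0.87], [1.0, -0.002, -0.002], [-0.002, -0.87, -0.492]]
6 [ 0.01 -0.02 -0.49  0.   -0.01 -0.  ]
unreach 0 0.041479769757771984
unreach 1 0.03452623199574453
unreach 2 0.027963937626042306
unreach 3 0.02183865570204821
unreach 4 0.016189258025413815
unreach 5 0.011048348121658492
speed ratio 0.26 clear 0.034 margin 0.0 end [ 0.611 -0.299  0.115] [ -0.  71.  37.  52.  -7. 117. 123.]
  R [[-0.001, 0.498, -0.867], [1.0, -0.002, -0.002], [-0.002, -0.867, -0.498]]
```

```bash
cat > s3.py <<'E'
from sim import *
s=get_state()
for tau in (30,40):
  for h in (.1,.14):
    q,x,R=s['qpos'],np.array(s['eef_pos']),np.array(s['tcp_rot'])
    T=Rside(180,tau,-1); g=CUP+[0,0,HG]+.008*T[:,2]; hi=g+[0,0,h]
    print('tau',tau,h,'g',g.round(3))
    n=10;r=rows_to(x,R,[.49,-.37,.24],Rside(125,45,-1),n);print(n,r[0]);q,x,R=sim(r,q,x,R)
    n=10;r=rows_to(x,R,hi,T,n);print(n,r[0]);q,x,R=sim(r,q,x,R)
    n=5;r=rows_to(x,R,g,T,n);print(n,r[0]);q,x,R=sim(r,q,x,R)
E
python3 s3.py
```

```text
tau 30 0.1 g [ 0.499 -0.297  0.048]
10 [0.02 0.15 0.03 0.03 0.17 0.68]
speed ratio 0.16 clear 0.179 margin 1.4 end [ 0.488 -0.369  0.237] [ 17.  52.  42.  69. -31. 116.  93.]
  R [[0.82, 0.405, -0.404], [0.572, -0.582, 0.578], [-0.0, -0.705, -0.709]]
10 [ 0.02  0.12 -0.15  0.12  0.23  0.91]
speed ratio 0.21 clear 0.097 margin 0.9 end [ 0.5   -0.297  0.147] [  0.  59.  31.  72.   1. 109. 121.]
  R [[0.003, 0.503, -0.864], [1.0, -0.002, 0.002], [-0.001, -0.864, -0.503]]
5 [-0.    0.   -0.33  0.    0.01  0.01]
speed ratio 0.15 clear 0.033 margin 9.3 end [ 0.5   -0.297  0.048] [  1.  65.  29.  71.  -2. 104. 119.]
  R [[-0.002, 0.498, -0.867], [1.0, 0.0, -0.002], [-0.001, -0.867, -0.498]]
tau 30 0.14 g [ 0.499 -0.297  0.048]
10 [0.02 0.15 0.03 0.03 0.17 0.68]
speed ratio 0.16 clear 0.179 margin 1.4 end [ 0.488 -0.369  0.237] [ 17.  52.  42.  69. -31. 116.  93.]
  R [[0.82, 0.405, -0.404], [0.572, -0.582, 0.578], [-0.0, -0.705, -0.709]]
10 [ 0.02  0.12 -0.08  0.12  0.23  0.91]
speed ratio 0.22 clear 0.119 margin 0.0 end [ 0.5   -0.297  0.189] [  0.  56.  31.  71.   2. 112. 121.]
  R [[0.00
[... 973 characters left out ...]
.643]]
tau 40 0.14 g [ 0.5   -0.297  0.047]
10 [0.02 0.15 0.03 0.03 0.17 0.68]
speed ratio 0.16 clear 0.179 margin 1.4 end [ 0.488 -0.369  0.237] [ 17.  52.  42.  69. -31. 116.  93.]
  R [[0.82, 0.405, -0.404], [0.572, -0.582, 0.578], [-0.0, -0.705, -0.709]]
10 [ 0.02  0.12 -0.08  0.04  0.08  0.92]
speed ratio 0.22 clear 0.122 margin 1.6 end [ 0.5   -0.297  0.189] [ -1.  50.  32.  76.  -1. 104. 121.]
  R [[-0.002, 0.643, -0.766], [1.0, 0.0, -0.003], [-0.002, -0.766, -0.643]]
5 [ 0.    0.   -0.47  0.    0.   -0.  ]
speed ratio 0.20 clear 0.033 margin 15.5 end [ 0.5   -0.297  0.048] [  0.  59.  29.  78.  -4.  94. 119.]
  R [[-0.002, 0.643, -0.766], [1.0, 0.0, -0.003], [-0.002, -0.766, -0.643]]
```

```bash
cat > s3.py <<'E'
from sim import *
s=get_state()
q,x,R=s['qpos'],np.array(s['eef_pos']),np.array(s['tcp_rot'])
T=Rside(180,35,-1); g=CUP+[0,0,HG]+.008*T[:,2]; hi=g+[0,0,.1]
n=10;r=rows_to(x,R,[.49,-.37,.19],Rside(130,53,-1),n);print(n,r[0]);q,x,R=sim(r,q,x,R)
n=10;r=rows_to(x,R,hi,T,n);print(n,r[0]);q,x,R=sim(r,q,x,R)
E
python3 s3.py
```

```text
10 [ 0.02  0.15 -0.05 -0.11  0.13  0.75]
speed ratio 0.20 clear 0.164 margin 6.8 end [ 0.488 -0.369  0.189] [ 13.  50.  43.  76. -29. 104.  98.]
  R [[0.769, 0.513, -0.382], [0.64, -0.616, 0.46], [0.001, -0.597, -0.802]]
10 [ 0.02  0.12 -0.07  0.13  0.29  0.83]
speed ratio 0.19 clear 0.109 margin 10.5 end [ 0.5   -0.297  0.147] [ -2.  57.  34.  74.  -2. 105. 122.]
  R [[-0.001, 0.572, -0.821], [1.0, -0.003, -0.003], [-0.005, -0.821, -0.572]]
```

>>> apply_moves(
  motion=[
    {"tx":0.02,"ty":0.15,"tz":-0.05,"wx":-0.11,"wy":0.13,"wz":0.75,"claw":1},
    {"tx":0.02,"ty":0.15,"tz":-0.05,"wx":-0.11,"wy":0.13,"wz":0.75,"claw":1},
    {"tx":0.02,"ty":0.15,"tz":-0.05,"wx":-0.11,"wy":0.13,"wz":0.75,"claw":1},
    {"tx":0.02,"ty":0.15,"tz":-0.05,"wx":-0.11,"wy":0.13,"wz":0.75,"claw":1},
    {"tx":0.02,"ty":0.15,"tz":-0.05,"wx":-0.11,"wy":0.13,"wz":0.75,"claw":1},
    {"tx":0.02,"ty":0.15,"tz":-0.05,"wx":-0.11,"wy":0.13,"wz":0.75,"claw":1},
    {"tx":0.02,"ty":0.15,"tz":-0.05,"wx":-0.11,"wy":0.13,"wz":0.75,"claw":1},
    {"tx":0.02,"ty":0.15,"tz":-0.05,"wx":-0.11,"wy":0.13,"wz":0.75,"claw":1},
    {"tx":0.02,"ty":0.15,"tz":-0.05,"wx":-0.11,"wy":0.13,"wz":0.75,"claw":1},
    {"tx":0.02,"ty":0.15,"tz":-0.05,"wx":-0.11,"wy":0.13,"wz":0.75,"claw":1},
  ],
)

```text
t: 5.9
eef_pos: [0.4876, -0.3693, 0.1888]
tcp_rot: [[0.768, 0.514, -0.383], [0.641, -0.616, 0.458], [-0.001, -0.597, -0.802]]
wrist_force: [-0.6, -0.5, -0.6]
grip_width: 1.0
```

>>> apply_moves(
  motion=[
    {"tx":0.02,"ty":0.12,"tz":-0.07,"wx":0.13,"wy":0.29,"wz":0.83,"claw":1},
    {"tx":0.02,"ty":0.12,"tz":-0.07,"wx":0.13,"wy":0.29,"wz":0.83,"claw":1},
    {"tx":0.02,"ty":0.12,"tz":-0.07,"wx":0.13,"wy":0.29,"wz":0.83,"claw":1},
    {"tx":0.02,"ty":0.12,"tz":-0.07,"wx":0.13,"wy":0.29,"wz":0.83,"claw":1},
    {"tx":0.02,"ty":0.12,"tz":-0.07,"wx":0.13,"wy":0.29,"wz":0.83,"claw":1},
    {"tx":0.02,"ty":0.12,"tz":-0.07,"wx":0.13,"wy":0.29,"wz":0.83,"claw":1},
    {"tx":0.02,"ty":0.12,"tz":-0.07,"wx":0.13,"wy":0.29,"wz":0.83,"claw":1},
    {"tx":0.02,"ty":0.12,"tz":-0.07,"wx":0.13,"wy":0.29,"wz":0.83,"claw":1},
    {"tx":0.02,"ty":0.12,"tz":-0.07,"wx":0.13,"wy":0.29,"wz":0.83,"claw":1},
    {"tx":0.02,"ty":0.12,"tz":-0.07,"wx":0.13,"wy":0.29,"wz":0.83,"claw":1},
  ],
)

```text
t: 7.15
eef_pos: [0.4999, -0.2971, 0.1466]
tcp_rot: [[-0.003, 0.571, -0.821], [1.0, -0.004, -0.006], [-0.006, -0.821, -0.571]]
wrist_force: [0.5, -0.5, 0.3]
grip_width: 0.997
```

Run:
```python
from h import *
save('wrist','w1'); find('wrist',['cup','cup_rim']); save('top','t1');find('top',['cup','cup_rim'])
s=get_state();print(s['t'],np.round(s['qpos']),s['eef_pos'],np.round(s['tcp_rot'],3).tolist())
```

```text
wrist cup 0.78 [ 0.507 -0.29  -0.002]
wrist cup_rim 0.85 [ 0.51  -0.292  0.083]
top cup 0.73 [ 0.509 -0.296  0.003]
top cup_rim 0.58 [ 0.55   0.291 -0.002]
top cup_rim 0.56 [ 0.504 -0.294  0.084]
7.45 [ -2.  57.  34.  74.  -2. 105. 122.] [ 0.49887085 -0.29848223  0.14686145] [[0.004, 0.572, -0.82], [1.0, -0.009, -0.001], [-0.008, -0.82, -0.572]]
```

View pics/w1.png

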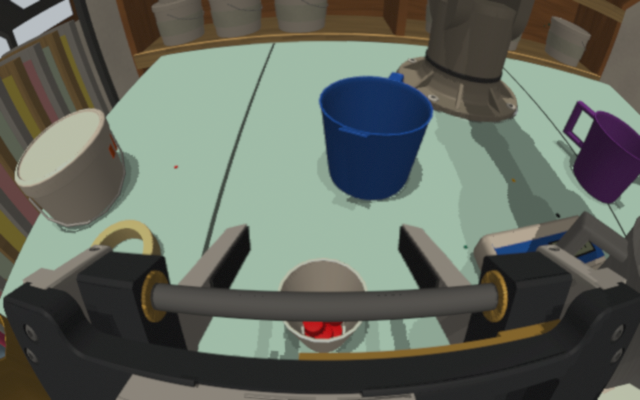

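The wrist picture shows the cup with red tablets at (322,300), centred between the fingers at about x = 240 and 405. The blue look-alike is at (375,135), clear of the gripper. I'll descend and grip.

>>> apply_moves(
  motion=[
    {"tx":0,"ty":0.02,"tz":-0.33,"wx":0,"wy":0,"wz":0,"claw":1},
    {"tx":0,"ty":0.02,"tz":-0.33,"wx":0,"wy":0,"wz":0,"claw":1},
    {"tx":0.01,"ty":0.01,"tz":-0.33,"wx":0,"wy":0,"wz":0,"claw":1},
    {"tx":0.01,"ty":0,"tz":-0.33,"wx":0,"wy":0,"wz":0,"claw":1},
    {"tx":0,"ty":0,"tz":-0.33,"wx":0,"wy":0,"wz":0,"claw":1},
    {"tx":0,"ty":0,"tz":0,"wx":0,"wy":0,"wz":0,"claw":1},
    {"tx":0,"ty":0,"tz":0,"wx":0,"wy":0,"wz":0,"claw":-1},
    {"tx":0,"ty":0,"tz":0,"wx":0,"wy":0,"wz":0,"claw":-1},
    {"tx":0,"ty":0,"tz":0,"wx":0,"wy":0,"wz":0,"claw":-1},
    {"tx":0,"ty":0,"tz":0,"wx":0,"wy":0,"wz":0,"claw":-1},
  ],
  newtons=30,
)

```text
t: 8.7
eef_pos: [0.5004, -0.2947, 0.0475]
tcp_rot: [[0.001, 0.571, -0.821], [1.0, -0.006, -0.003], [-0.007, -0.821, -0.571]]
wrist_force: [-0.1, -2.0, 3.8]
grip_width: 0.656
```

```bash
cat > s4.py <<'E'
from sim import *
s=get_state();print(s['t'],s['grip_width']*94,np.round(s['eef_pos'],4))
q,x,R=s['qpos'],np.array(s['eef_pos']),np.array(s['tcp_rot'])
q0,x0,R0=q,x,R
for psi in (-100,-115,-130):
  q,x,R=q0,x0,R0; print('PSI',psi)
  n=3;q,x,R=sim([np.r_[0,0,1,0,0,0]]*n,q,x,R)
  P=lambda th,z:pour(psi,35,th,1,-1,lipz=z,back=.025)
  for th,z,n in ((50,.29,10),(85,.26,6),(105,.255,4),(130,.255,6)):
    x1,R1=P(th,z); r=rows_to(x,R,x1,R1,n); print(th,n,r[0]); q,x,R=sim(r,q,x,R)
E
python3 s4.py
```

```text
8.7 61.66838195393156 [ 0.5004 -0.2947  0.0475]
PSI -100
speed ratio 0.43 clear 0.078 margin 6.3 end [ 0.5   -0.295  0.228] [ -3.  52.  35.  73.   0. 111. 124.]
  R [[0.001, 0.571, -0.821], [1.0, -0.006, -0.003], [-0.007, -0.821, -0.571]]
50 10 [ 0.24  0.42  0.11 -0.68 -0.58  1.25]
speed ratio 0.66 clear 0.059 margin 11.9 end [ 0.644 -0.043  0.294] [-60.  32.  36. 110.  54.  69.  84.]
  R [[-0.634, 0.715, 0.296], [0.109, 0.461, -0.88], [-0.765, -0.526, -0.371]]
85 6 [-0.03 -0.   -0.01 -0.17 -0.96 -0.01]
speed ratio 0.53 clear 0.031 margin 22.9 end [ 0.634 -0.043  0.29 ] [-68.  44.  42. 118.  66.  68.  37.]
  R [[-0.085, 0.903, 0.421], [0.015, 0.423, -0.906], [-0.996, -0.071, -0.049]]
105 4 [-0.06  0.01  0.04 -0.14 -0.82 -0.  ]
speed ratio 0.40 clear 0.013 margin 21.9 end [ 0.619 -0.04   0.3  ] [-70.  53.  44. 119.  66.  72.  15.]
  R [[0.255, 0.879, 0.404], [-0.043, 0.427, -0.903], [-0.966, 0.213, 0.147]]
130 6 [-0.06  0.01  0.02 -0.12 -0.68 -0.  ]
speed ratio 0.28 clear 0.001 margin 22.2 end [ 0.598 -0.037  0.307] [-71.  65.  47. 116.  61.  78.  -8.]
  R [[0.632, 0.718, 0.292], [-0.
[... 1540 characters left out ...]
65, -0.528, -0.369]]
85 6 [-0.02  0.02 -0.01 -0.63 -0.75  0.  ]
speed ratio 0.39 clear 0.030 margin 29.5 end [ 0.613 -0.071  0.29 ] [-60.  57.  49.  98.  39.  83.  56.]
  R [[-0.065, 0.994, -0.091], [0.055, -0.087, -0.995], [-0.996, -0.069, -0.049]]
105 4 [-0.03  0.03  0.04 -0.53 -0.63  0.01]
speed ratio 0.28 clear 0.013 margin 24.9 end [ 0.606 -0.064  0.3  ] [-63.  66.  54.  99.  39.  84.  39.]
  R [[0.197, 0.975, -0.1], [-0.165, -0.067, -0.984], [-0.966, 0.21, 0.148]]
130 6 [-0.05  0.04  0.02 -0.45 -0.53 -0.  ]
speed ratio 0.22 clear 0.001 margin 19.6 end [ 0.588 -0.05   0.307] [-64.  78.  59.  97.  37.  90.  21.]
  R [[0.49, 0.851, -0.188], [-0.414, 0.038, -0.909], [-0.767, 0.524, 0.371]]
```

>>> apply_moves(
  motion=[
    {"tx":0,"ty":0,"tz":1,"wx":0,"wy":0,"wz":0,"claw":-1},
    {"tx":0,"ty":0,"tz":1,"wx":0,"wy":0,"wz":0,"claw":-1},
    {"tx":0,"ty":0,"tz":1,"wx":0,"wy":0,"wz":0,"claw":-1},
    {"tx":0.18,"ty":0.33,"tz":0.09,"wx":-0.61,"wy":-0.39,"wz":0.84,"claw":-1},
    {"tx":0.18,"ty":0.33,"tz":0.09,"wx":-0.61,"wy":-0.39,"wz":0.84,"claw":-1},
    {"tx":0.18,"ty":0.33,"tz":0.09,"wx":-0.61,"wy":-0.39,"wz":0.84,"claw":-1},
    {"tx":0.18,"ty":0.33,"tz":0.09,"wx":-0.61,"wy":-0.39,"wz":0.84,"claw":-1},
    {"tx":0.18,"ty":0.33,"tz":0.09,"wx":-0.61,"wy":-0.39,"wz":0.84,"claw":-1},
    {"tx":0.18,"ty":0.33,"tz":0.09,"wx":-0.61,"wy":-0.39,"wz":0.84,"claw":-1},
    {"tx":0.18,"ty":0.33,"tz":0.09,"wx":-0.61,"wy":-0.39,"wz":0.84,"claw":-1},
  ],
  newtons=30,
)

```text
t: 9.95
eef_pos: [0.5764, -0.1547, 0.265]
tcp_rot: [[-0.488, 0.767, -0.417], [0.722, 0.087, -0.686], [-0.49, -0.636, -0.596]]
wrist_force: [0.5, 0.2, -2.0]
grip_width: 0.659
```

>>> apply_moves(
  motion=[
    {"tx":0.18,"ty":0.33,"tz":0.09,"wx":-0.61,"wy":-0.39,"wz":0.84,"claw":-1},
    {"tx":0.18,"ty":0.33,"tz":0.09,"wx":-0.61,"wy":-0.39,"wz":0.84,"claw":-1},
    {"tx":0.18,"ty":0.33,"tz":0.09,"wx":-0.61,"wy":-0.39,"wz":0.84,"claw":-1},
    {"tx":0.18,"ty":0.33,"tz":0.09,"wx":-0.61,"wy":-0.39,"wz":0.84,"claw":-1},
    {"tx":0.18,"ty":0.3,"tz":0.09,"wx":-0.61,"wy":-0.39,"wz":0.84,"claw":-1},
    {"tx":0,"ty":0,"tz":0,"wx":0,"wy":0,"wz":0,"claw":-1},
    {"tx":0,"ty":0,"tz":0,"wx":0,"wy":0,"wz":0,"claw":-1},
    {"tx":0,"ty":0,"tz":0,"wx":0,"wy":0,"wz":0,"claw":-1},
    {"tx":0,"ty":0,"tz":0,"wx":0,"wy":0,"wz":0,"claw":-1},
    {"tx":0,"ty":0,"tz":0,"wx":0,"wy":0,"wz":0,"claw":-1},
  ],
)

```text
t: 11.2
eef_pos: [0.6299, -0.0591, 0.2919]
tcp_rot: [[-0.581, 0.813, 0.045], [0.278, 0.25, -0.928], [-0.765, -0.527, -0.371]]
wrist_force: [0.3, -0.6, -0.3]
grip_width: 0.658
```

```bash
cat > s5.py <<'E'
from sim import *
from h import save
s=get_state();print(s['t'],s['grip_width']*94,np.round(s['eef_pos'],4),s['wrist_force'])
save('scene','s5')
im=cv2.imread('pics/s5.png')[100:300,220:480];cv2.imwrite('pics/s5c.png',cv2.resize(im,None,fx=3,fy=3,interpolation=2))
q,x,R=s['qpos'],np.array(s['eef_pos']),np.array(s['tcp_rot'])
P=lambda th,z:pour(-115,35,th,1,-1,lipz=z,back=.025)
for th,z,n in ((90,.255,8),(130,.265,12)):
    x1,R1=P(th,z); r=rows_to(x,R,x1,R1,n); print(th,n,r[0]); q,x,R=sim(r,q,x,R)
E
sed -i 's/^from h import save/from h import save,cv2/' s5.py; python3 s5.py
```

```text
11.2 61.83582576891325 [ 0.6299 -0.0591  0.2919] [ 0.26007288 -0.59547186 -0.32509036]
90 8 [-0.01  0.   -0.   -0.36 -0.75  0.01]
speed ratio 0.38 clear 0.028 margin 29.6 end [ 0.625 -0.059  0.292] [-67.  54.  49. 108.  50.  73.  44.]
  R [[-0.004, 0.985, 0.174], [-0.002, 0.174, -0.985], [-1.0, -0.005, 0.002]]
130 12 [-0.04  0.02  0.03 -0.23 -0.51  0.  ]
speed ratio 0.22 clear 0.007 margin 22.1 end [ 0.596 -0.045  0.313] [-70.  73.  57. 106.  45.  80.  10.]
  R [[0.586, 0.809, 0.051], [-0.268, 0.254, -0.929], [-0.765, 0.531, 0.366]]
```

View pics/s5c.png

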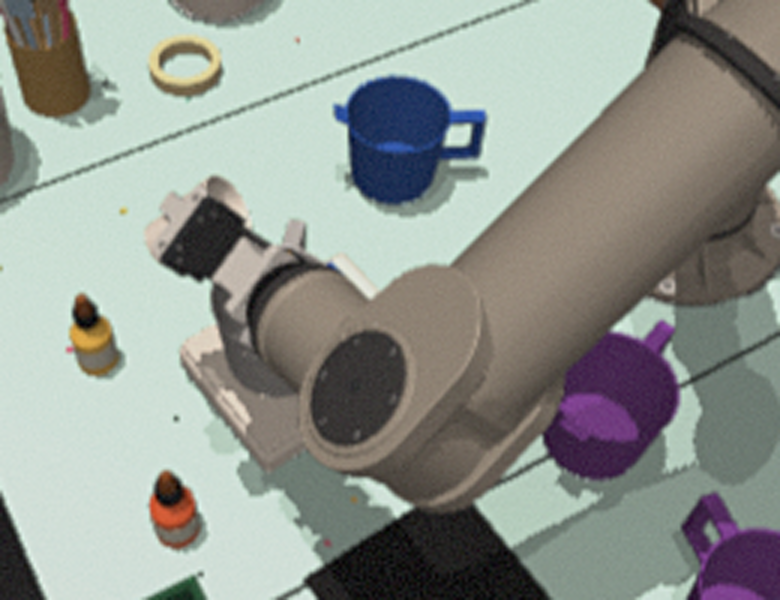

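The crop shows the cup at about (200,215), tilted towards the robot and carried by the gripper. The bottles at (90,340) and (175,510) are undisturbed, and the arm hides the jug. Now I'll pour slowly.

>>> apply_moves(
  motion=[
    {"tx":-0.01,"ty":0,"tz":0,"wx":-0.36,"wy":-0.75,"wz":0.01,"claw":-1},
    {"tx":-0.01,"ty":0,"tz":0,"wx":-0.36,"wy":-0.75,"wz":0.01,"claw":-1},
    {"tx":-0.01,"ty":0,"tz":0,"wx":-0.36,"wy":-0.75,"wz":0.01,"claw":-1},
    {"tx":-0.01,"ty":0,"tz":0,"wx":-0.36,"wy":-0.75,"wz":0.01,"claw":-1},
    {"tx":-0.01,"ty":0,"tz":0,"wx":-0.36,"wy":-0.75,"wz":0.01,"claw":-1},
    {"tx":-0.01,"ty":0,"tz":0,"wx":-0.36,"wy":-0.75,"wz":0.01,"claw":-1},
    {"tx":-0.01,"ty":0,"tz":0,"wx":-0.36,"wy":-0.75,"wz":0.01,"claw":-1},
    {"tx":-0.01,"ty":0,"tz":0,"wx":-0.36,"wy":-0.75,"wz":0,"claw":-1},
    {"tx":-0.02,"ty":0.01,"tz":0.02,"wx":-0.12,"wy":-0.25,"wz":0,"claw":-1},
    {"tx":-0.02,"ty":0.01,"tz":0.02,"wx":-0.12,"wy":-0.25,"wz":0,"claw":-1},
  ],
)

```text
t: 12.5
eef_pos: [0.6227, -0.0574, 0.2944]
tcp_rot: [[0.048, 0.984, 0.173], [-0.028, 0.174, -0.984], [-0.998, 0.043, 0.036]]
wrist_force: [0.3, 0.7, -1.7]
grip_width: 0.656
```

>>> apply_moves(
  motion=[
    {"tx":-0.02,"ty":0.01,"tz":0.02,"wx":-0.12,"wy":-0.25,"wz":0,"claw":-1},
    {"tx":-0.02,"ty":0.01,"tz":0.02,"wx":-0.12,"wy":-0.25,"wz":0,"claw":-1},
    {"tx":-0.02,"ty":0.01,"tz":0.02,"wx":-0.12,"wy":-0.25,"wz":0,"claw":-1},
    {"tx":-0.02,"ty":0.01,"tz":0.02,"wx":-0.12,"wy":-0.25,"wz":0,"claw":-1},
    {"tx":-0.02,"ty":0.01,"tz":0.02,"wx":-0.12,"wy":-0.25,"wz":0,"claw":-1},
    {"tx":-0.02,"ty":0.01,"tz":0.02,"wx":-0.12,"wy":-0.25,"wz":0,"claw":-1},
    {"tx":-0.02,"ty":0.01,"tz":0.02,"wx":-0.12,"wy":-0.25,"wz":0,"claw":-1},
    {"tx":-0.02,"ty":0.01,"tz":0.02,"wx":-0.12,"wy":-0.25,"wz":0,"claw":-1},
    {"tx":-0.02,"ty":0.01,"tz":0.02,"wx":-0.12,"wy":-0.25,"wz":0,"claw":-1},
    {"tx":-0.02,"ty":0.01,"tz":0.02,"wx":-0.12,"wy":-0.25,"wz":0,"claw":-1},
  ],
)

```text
t: 13.75
eef_pos: [0.6106, -0.0513, 0.3063]
tcp_rot: [[0.305, 0.942, 0.141], [-0.152, 0.194, -0.969], [-0.94, 0.274, 0.202]]
wrist_force: [-0.4, -0.3, -0.6]
grip_width: 0.658
```

>>> apply_moves(
  motion=[
    {"tx":-0.04,"ty":0.02,"tz":0.04,"wx":-0.24,"wy":-0.5,"wz":0,"claw":-1},
    {"tx":-0.04,"ty":0.02,"tz":0.04,"wx":-0.24,"wy":-0.5,"wz":0,"claw":-1},
    {"tx":-0.04,"ty":0.02,"tz":0.04,"wx":-0.24,"wy":-0.5,"wz":0,"claw":-1},
    {"tx":-0.04,"ty":0.02,"tz":0.04,"wx":-0.24,"wy":-0.5,"wz":0,"claw":-1},
    {"tx":-0.04,"ty":0.02,"tz":0.04,"wx":-0.24,"wy":-0.5,"wz":0,"claw":-1},
    {"tx":-0.04,"ty":0.02,"tz":0.04,"wx":-0.24,"wy":-0.5,"wz":0,"claw":-1},
    {"tx":0,"ty":0,"tz":0,"wx":0,"wy":0,"wz":0,"claw":-1},
    {"tx":0,"ty":0,"tz":0,"wx":0,"wy":0,"wz":0,"claw":-1},
    {"tx":0,"ty":0,"tz":0,"wx":0,"wy":0,"wz":0,"claw":-1},
    {"tx":0,"ty":0,"tz":0,"wx":0,"wy":0,"wz":0,"claw":-1},
  ],
)

```text
t: 15.0
eef_pos: [0.5963, -0.0442, 0.3207]
tcp_rot: [[0.575, 0.817, 0.05], [-0.281, 0.254, -0.926], [-0.769, 0.518, 0.375]]
wrist_force: [-0.4, 0.2, -0.5]
grip_width: 0.659
```

Run:
```python
from h import *
s=get_state();print(s['t'],np.round(s['qpos']),np.round(s['eef_pos'],4),s['grip_width'])
im=np.vstack([save('wrist','w6'),save('top','t6')])
cv2.imwrite('pics/m6.png',cv2.resize(im[:,:,::-1],None,fx=.75,fy=.75,interpolation=cv2.INTER_AREA))
```

```text
15.0 [-70.  73.  57. 106.  46.  80.  11.] [ 0.5963 -0.0442  0.3207] 0.6590337545281324
```

View pics/m6.png

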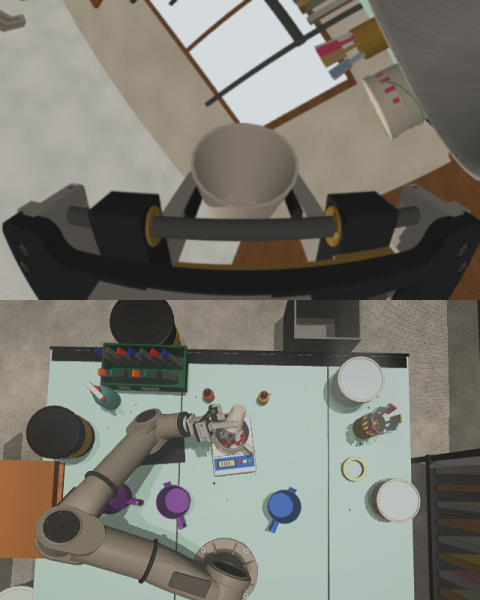

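The upper half shows the cup mouth at (245,165), empty. In the lower half the red tablets lie in the jug at (232,438), with none visible outside. Next I'll retrace and set the cup down.

Run:
```python
from sim import *
s=get_state();q,x,R=s['qpos'],np.array(s['eef_pos']),np.array(s['tcp_rot'])
O=lambda M:Ro.from_matrix(np.array(M)).as_matrix()
A=O([[-0.581,0.813,0.045],[0.278,0.25,-0.928],[-0.765,-0.527,-0.371]])
B=O([[0.001,0.571,-0.821],[1,-0.006,-0.003],[-0.007,-0.821,-0.571]])
for x1,R1,n in (([.63,-.059,.32],A,15),([.5004,-.2947,.228],B,12),([.5004,-.2947,.049],B,9)):
    r=rows_to(x,R,x1,R1,n);print(n,r[0]);q,x,R=sim(r,q,x,R)
```

```text
15 [ 0.04 -0.02 -0.    0.39  0.8  -0.  ]
speed ratio 0.41 clear 0.016 margin 22.7 end [ 0.632 -0.062  0.321] [-58.  37.  42. 100.  41.  78.  91.]
  R [[-0.582, 0.812, 0.047], [0.283, 0.257, -0.924], [-0.762, -0.525, -0.379]]
12 [-0.18 -0.32 -0.13  0.6   0.39 -0.84]
speed ratio 0.51 clear 0.079 margin 6.3 end [ 0.503 -0.293  0.227] [ -3.  52.  37.  73.  -0. 111. 124.]
  R [[0.002, 0.572, -0.82], [1.0, -0.011, -0.005], [-0.012, -0.82, -0.572]]
9 [-0.   -0.   -0.33  0.01  0.    0.  ]
speed ratio 0.14 clear 0.034 margin 7.8 end [ 0.503 -0.293  0.049] [ -2.  63.  33.  74.  -6.  99. 121.]
  R [[0.002, 0.572, -0.82], [1.0, -0.003, 0.0], [-0.003, -0.82, -0.572]]
```

>>> apply_moves(
  motion=[
    {"tx":0.04,"ty":-0.02,"tz":0,"wx":0.39,"wy":0.8,"wz":0,"claw":-1},
    {"tx":0.04,"ty":-0.02,"tz":0,"wx":0.39,"wy":0.8,"wz":0,"claw":-1},
    {"tx":0.04,"ty":-0.02,"tz":0,"wx":0.39,"wy":0.8,"wz":0,"claw":-1},
    {"tx":0.04,"ty":-0.02,"tz":0,"wx":0.39,"wy":0.8,"wz":0,"claw":-1},
    {"tx":0.04,"ty":-0.02,"tz":0,"wx":0.39,"wy":0.8,"wz":0,"claw":-1},
    {"tx":0.04,"ty":-0.02,"tz":0,"wx":0.39,"wy":0.8,"wz":0,"claw":-1},
    {"tx":0.04,"ty":-0.02,"tz":0,"wx":0.39,"wy":0.8,"wz":0,"claw":-1},
    {"tx":0.04,"ty":-0.02,"tz":0,"wx":0.39,"wy":0.8,"wz":0,"claw":-1},
    {"tx":0.04,"ty":-0.02,"tz":0,"wx":0.39,"wy":0.8,"wz":0,"claw":-1},
    {"tx":0.04,"ty":-0.02,"tz":0,"wx":0.39,"wy":0.8,"wz":0,"claw":-1},
  ],
)

```text
t: 16.35
eef_pos: [0.6202, -0.0563, 0.3207]
tcp_rot: [[-0.215, 0.964, 0.157], [0.104, 0.183, -0.978], [-0.971, -0.194, -0.139]]
wrist_force: [-0.4, -0.3, -0.4]
grip_width: 0.658
```

>>> apply_moves(
  motion=[
    {"tx":0.04,"ty":-0.02,"tz":0,"wx":0.39,"wy":0.8,"wz":0,"claw":-1},
    {"tx":0.04,"ty":-0.02,"tz":0,"wx":0.39,"wy":0.8,"wz":0,"claw":-1},
    {"tx":0.04,"ty":-0.02,"tz":0,"wx":0.39,"wy":0.8,"wz":0,"claw":-1},
    {"tx":0.04,"ty":-0.02,"tz":0,"wx":0.39,"wy":0.8,"wz":0,"claw":-1},
    {"tx":0.04,"ty":-0.02,"tz":0,"wx":0.39,"wy":0.8,"wz":0,"claw":-1},
    {"tx":-0.18,"ty":-0.32,"tz":-0.1,"wx":0.6,"wy":0.39,"wz":-0.84,"claw":-1},
    {"tx":-0.18,"ty":-0.32,"tz":-0.1,"wx":0.6,"wy":0.39,"wz":-0.84,"claw":-1},
    {"tx":-0.18,"ty":-0.32,"tz":-0.1,"wx":0.6,"wy":0.39,"wz":-0.84,"claw":-1},
    {"tx":-0.18,"ty":-0.32,"tz":-0.1,"wx":0.6,"wy":0.39,"wz":-0.84,"claw":-1},
    {"tx":-0.18,"ty":-0.32,"tz":-0.1,"wx":0.6,"wy":0.39,"wz":-0.84,"claw":-1},
  ],
)

```text
t: 17.6
eef_pos: [0.5779, -0.1586, 0.2906]
tcp_rot: [[-0.484, 0.767, -0.421], [0.729, 0.087, -0.679], [-0.485, -0.635, -0.601]]
wrist_force: [-0.5, -0.3, -0.8]
grip_width: 0.661
```

>>> apply_moves(
  motion=[
    {"tx":-0.18,"ty":-0.32,"tz":-0.15,"wx":0.6,"wy":0.39,"wz":-0.84,"claw":-1},
    {"tx":-0.18,"ty":-0.32,"tz":-0.15,"wx":0.6,"wy":0.39,"wz":-0.84,"claw":-1},
    {"tx":-0.18,"ty":-0.32,"tz":-0.15,"wx":0.6,"wy":0.39,"wz":-0.84,"claw":-1},
    {"tx":-0.18,"ty":-0.32,"tz":-0.15,"wx":0.6,"wy":0.39,"wz":-0.84,"claw":-1},
    {"tx":-0.18,"ty":-0.32,"tz":-0.15,"wx":0.6,"wy":0.39,"wz":-0.84,"claw":-1},
    {"tx":-0.18,"ty":-0.32,"tz":-0.15,"wx":0.6,"wy":0.39,"wz":-0.84,"claw":-1},
    {"tx":-0.18,"ty":-0.32,"tz":-0.15,"wx":0.6,"wy":0.39,"wz":-0.84,"claw":-1},
    {"tx":0,"ty":0,"tz":0,"wx":0,"wy":0,"wz":0,"claw":-1},
    {"tx":0,"ty":0,"tz":0,"wx":0,"wy":0,"wz":0,"claw":-1},
    {"tx":0,"ty":0,"tz":0,"wx":0,"wy":0,"wz":0,"claw":-1},
  ],
)

```text
t: 18.85
eef_pos: [0.5034, -0.2915, 0.2279]
tcp_rot: [[-0.001, 0.573, -0.819], [1.0, -0.01, -0.007], [-0.012, -0.819, -0.573]]
wrist_force: [-0.2, 0.7, 0.1]
grip_width: 0.656
```

Run:
```python
from sim import *
from h import find,save,cv2
s=get_state();q,x,R=s['qpos'],np.array(s['eef_pos']),np.array(s['tcp_rot'])
im=save('top','t7');cv2.imwrite('pics/t7c.png',cv2.resize(im[130:250,260:440,::-1],None,fx=4,fy=4,interpolation=2))
find('top',['jug','jug_handle','cup'])
B=Ro.from_matrix(np.array([[0.001,0.571,-0.821],[1,-0.006,-0.003],[-0.007,-0.821,-0.571]])).as_matrix()
r=rows_to(x,R,[.5004,-.2947,.0485],B,8);print(x,r[0]);q,x,R=sim(r,q,x,R)
```

```text
top jug 0.96 [0.306 0.456 0.002]
top jug 0.71 [ 0.285 -0.233  0.001]
top jug 0.58 [0.293 0.209 0.   ]
top jug_handle 0.97 [0.289 0.353 0.083]
top jug_handle 0.71 [ 0.188 -0.193  0.085]
top jug_handle 0.66 [0.194 0.168 0.083]
top cup 0.84 [ 0.515 -0.296  0.186]
[ 0.50340582 -0.29151474  0.22790434] [-0.01 -0.01 -0.37  0.01  0.   -0.  ]
speed ratio 0.16 clear 0.036 margin 8.1 end [ 0.499 -0.296  0.05 ] [ -2.  63.  34.  75.  -6.  99. 121.]
  R [[-0.001, 0.573, -0.819], [1.0, -0.003, -0.003], [-0.004, -0.819, -0.573]]
```

View pics/t7c.png

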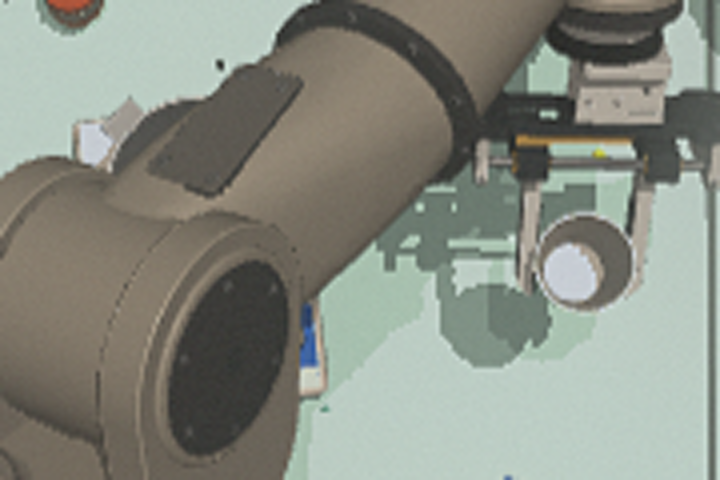

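The crop shows the cup at (585,260) upright and empty. The arm hides the jug. I'll set the cup down and release.

>>> apply_moves(
  motion=[
    {"tx":-0.01,"ty":-0.01,"tz":-0.42,"wx":0.01,"wy":0,"wz":0,"claw":-1},
    {"tx":-0.01,"ty":-0.01,"tz":-0.42,"wx":0.01,"wy":0,"wz":0,"claw":-1},
    {"tx":-0.01,"ty":-0.01,"tz":-0.42,"wx":0.01,"wy":0,"wz":0,"claw":-1},
    {"tx":0,"ty":0,"tz":-0.42,"wx":0.01,"wy":0,"wz":0,"claw":-1},
    {"tx":0,"ty":0,"tz":-0.42,"wx":0.01,"wy":0,"wz":0,"claw":-1},
    {"tx":0,"ty":0,"tz":-0.42,"wx":0.01,"wy":0,"wz":0,"claw":-1},
    {"tx":0,"ty":0,"tz":-0.3,"wx":0,"wy":0,"wz":0,"claw":-1},
    {"tx":0,"ty":0,"tz":-0.15,"wx":0,"wy":0,"wz":0,"claw":-1},
    {"tx":0,"ty":0,"tz":-0.02,"wx":0,"wy":0,"wz":0,"claw":-1},
    {"tx":0,"ty":0,"tz":0,"wx":0,"wy":0,"wz":0,"claw":-1},
  ],
)

```text
t: 20.3
eef_pos: [0.5012, -0.2946, 0.0488]
tcp_rot: [[0.002, 0.573, -0.82], [1.0, -0.006, -0.002], [-0.006, -0.82, -0.573]]
wrist_force: [-0.3, -0.5, -0.2]
grip_width: 0.655
```

>>> apply_moves(
  motion=[
    {"tx":0,"ty":0,"tz":-0.02,"wx":0,"wy":0,"wz":0,"claw":-1},
    {"tx":0,"ty":0,"tz":0,"wx":0,"wy":0,"wz":0,"claw":0.6},
    {"tx":0,"ty":0,"tz":0,"wx":0,"wy":0,"wz":0,"claw":1},
    {"tx":0,"ty":0,"tz":0,"wx":0,"wy":0,"wz":0,"claw":1},
    {"tx":0,"ty":0,"tz":0,"wx":0,"wy":0,"wz":0,"claw":1},
    {"tx":0,"ty":0,"tz":0.3,"wx":0,"wy":0,"wz":0,"claw":1},
    {"tx":0,"ty":0,"tz":0.7,"wx":0,"wy":0,"wz":0,"claw":1},
    {"tx":0,"ty":0,"tz":1,"wx":0,"wy":0,"wz":0,"claw":1},
    {"tx":0,"ty":0,"tz":0.6,"wx":0,"wy":0,"wz":0,"claw":1},
    {"tx":0,"ty":0,"tz":0,"wx":0,"wy":0,"wz":0,"claw":1},
  ],
)

```text
t: 21.55
eef_pos: [0.5016, -0.2952, 0.2069]
tcp_rot: [[0.002, 0.577, -0.817], [1.0, -0.008, -0.003], [-0.008, -0.817, -0.577]]
wrist_force: [0.3, -0.4, -0.0]
grip_width: 1.0
```

```bash
cat > s8.py <<'E'
from sim import *
s=get_state();q0,x0,R0=s['qpos'],np.array(s['eef_pos']),np.array(s['tcp_rot'])
print(s['t'],x0.round(3),s['grip_width'])
J=np.array([.569,-.025,.059]);H=np.array([.502,-.102,.142])
u=(J-H)[:2];print('handle dist',np.linalg.norm(u));a=np.degrees(np.arctan2(u[1],u[0]));print('jug x yaw',a)
M=np.array([.55,.289,.004])
for fl in (1,-1):
    p=np.radians(a); z=np.array([0,0,-1.]);xx=fl*np.array([-np.sin(p),np.cos(p),0]);T=np.c_[xx,np.cross(z,xx),z]
    G=H+.0*z+[0,0,-.008]; hi=G+[0,0,.14]
    print('fl',fl); q,x,R=q0,x0,R0
    wp=np.array([.43,-.24,.36])
    n=20;r=rows_to(x,R,hi,T,n);print(n,r[0]);q,x,R=sim(r,q,x,R)
    n=10;r=rows_to(x,R,G,T,n);print(n,r[0]);q,x,R=sim(r,q,x,R,skip=(2,3))
    for rot in (0,45,90,-45,-90):
        A=Ro.from_euler('z',rot,degrees=True).as_matrix()
        x1=M+A@(G-J); q1,e,an=ik(x1+[0,0,.15],A@T,q); q2,e2,an2=ik(x1,A@T,q1)
        print('  place rot',rot,x1.round(3),'%.3f %.1f %.3f m %.0f clr %.3f'%(e,an,e2,min(marg(q1),marg(q2)),clear(x1,A@T,(2,3))),np.round(q2))
E
python3 s8.py
```

```text
21.55 [ 0.502 -0.295  0.207] 1.0001911774230066
handle dist 0.10206860437960338
jug x yaw 48.972495940750676
fl 1
20 [ 0.    0.16  0.06  0.2  -0.43  0.38]
speed ratio 0.27 clear 0.074 margin 9.5 end [ 0.502 -0.103  0.279] [-19.   5.  25. 110.  -3.  65. 147.]
  R [[-0.757, 0.653, 0.006], [0.653, 0.757, 0.006], [-0.001, 0.008, -1.0]]
10 [ 0.    0.   -0.24 -0.01  0.01 -0.  ]
speed ratio 0.13 clear 0.066 margin 4.9 end [ 0.502 -0.103  0.135] [-16.  16.  24. 118.  -8.  48. 152.]
  R [[-0.757, 0.653, -0.005], [0.653, 0.757, -0.005], [0.0, -0.007, -1.0]]
  place rot 0 [0.483 0.212 0.079] 0.000 0.0 0.000 m 23 clr 0.056 [-39.  21.  10. 118.  -5.  41. 113.]
  place rot 45 [0.557 0.187 0.079] 0.000 0.0 0.000 m 0 clr 0.068 [-18.  26.  -9. 110.   5.  45. 155.]
  place rot 90 [0.627 0.222 0.079] 0.049 10.5 0.023 m 0 clr 0.068 [ 18.  52. -70. 100.  56.  69. 157.]
  place rot -45 [0.448 0.282 0.079] 0.000 0.0 0.000 m 23 clr 0.068 [-49.  21.  12. 118.  -6.  41.  61.]
  place rot -90 [0.473 0.356 0.079] 0.000 0.0 0.000 m 30 clr 0.068 [-64.  28.  27. 111. -18.  45.  22.]
fl -1
20 [ 0.    0.16  0.06 -0.
[... 241 characters left out ...]
eed ratio 0.20 clear 0.066 margin 1.7 end [ 0.502 -0.103  0.135] [-45.  26.  63. 119. -30.  52.  -6.]
  R [[0.754, -0.657, -0.005], [-0.657, -0.754, -0.004], [-0.002, 0.006, -1.0]]
  place rot 0 [0.483 0.212 0.079] 0.000 0.0 0.000 m 0 clr 0.056 [-77.  37.  63. 120. -44.  50. -29.]
  place rot 45 [0.557 0.187 0.079] 0.000 0.0 0.000 m 26 clr 0.068 [-57.  32.  43. 112. -30.  48.   6.]
  place rot 90 [0.627 0.222 0.079] 0.000 0.0 0.000 m 34 clr 0.068 [-49.  36.  34. 101. -25.  51.  45.]
  place rot -45 [0.448 0.282 0.079] 0.000 0.0 0.000 m 0 clr 0.068 [-86.  37.  63. 120. -44.  51. -83.]
  place rot -90 [0.473 0.356 0.079] 0.000 0.0 0.000 m 0 clr 0.068 [ -88.   46.   67.  112.  -51.   59. -128.]
```

>>> apply_moves(
  motion=[
    {"tx":0,"ty":0.16,"tz":0.06,"wx":0.2,"wy":-0.43,"wz":0.38,"claw":1},
    {"tx":0,"ty":0.16,"tz":0.06,"wx":0.2,"wy":-0.43,"wz":0.38,"claw":1},
    {"tx":0,"ty":0.16,"tz":0.06,"wx":0.2,"wy":-0.43,"wz":0.38,"claw":1},
    {"tx":0,"ty":0.16,"tz":0.06,"wx":0.2,"wy":-0.43,"wz":0.38,"claw":1},
    {"tx":0,"ty":0.16,"tz":0.06,"wx":0.2,"wy":-0.43,"wz":0.38,"claw":1},
    {"tx":0,"ty":0.16,"tz":0.06,"wx":0.2,"wy":-0.43,"wz":0.38,"claw":1},
    {"tx":0,"ty":0.16,"tz":0.06,"wx":0.2,"wy":-0.43,"wz":0.38,"claw":1},
    {"tx":0,"ty":0.16,"tz":0.06,"wx":0.2,"wy":-0.43,"wz":0.38,"claw":1},
    {"tx":0,"ty":0.16,"tz":0.06,"wx":0.2,"wy":-0.43,"wz":0.38,"claw":1},
    {"tx":0,"ty":0.16,"tz":0.06,"wx":0.2,"wy":-0.43,"wz":0.38,"claw":1},
  ],
)

```text
t: 22.8
eef_pos: [0.5006, -0.198, 0.2391]
tcp_rot: [[-0.415, 0.787, -0.457], [0.904, 0.414, -0.108], [0.105, -0.458, -0.883]]
wrist_force: [-0.0, -0.4, 0.2]
grip_width: 1.004
```

>>> apply_moves(
  motion=[
    {"tx":0,"ty":0.16,"tz":0.06,"wx":0.2,"wy":-0.43,"wz":0.38,"claw":1},
    {"tx":0,"ty":0.16,"tz":0.06,"wx":0.2,"wy":-0.43,"wz":0.38,"claw":1},
    {"tx":0,"ty":0.16,"tz":0.06,"wx":0.2,"wy":-0.43,"wz":0.38,"claw":1},
    {"tx":0,"ty":0.16,"tz":0.06,"wx":0.2,"wy":-0.43,"wz":0.38,"claw":1},
    {"tx":0,"ty":0.16,"tz":0.06,"wx":0.2,"wy":-0.43,"wz":0.38,"claw":1},
    {"tx":0,"ty":0.16,"tz":0.06,"wx":0.2,"wy":-0.43,"wz":0.38,"claw":1},
    {"tx":0,"ty":0.16,"tz":0.06,"wx":0.2,"wy":-0.43,"wz":0.38,"claw":1},
    {"tx":0,"ty":0.16,"tz":0.06,"wx":0.2,"wy":-0.43,"wz":0.38,"claw":1},
    {"tx":0,"ty":0.16,"tz":0.06,"wx":0.2,"wy":-0.43,"wz":0.38,"claw":1},
    {"tx":0,"ty":0.16,"tz":0.06,"wx":0.2,"wy":-0.43,"wz":0.38,"claw":1},
  ],
)

```text
t: 24.05
eef_pos: [0.5007, -0.1019, 0.2751]
tcp_rot: [[-0.76, 0.65, 0.004], [0.65, 0.76, 0.003], [-0.001, 0.005, -1.0]]
wrist_force: [0.2, -0.3, 0.6]
grip_width: 0.997
```

Run:
```python
from h import *
im=save('wrist','w9');find('wrist',['jug','jug_handle','cup','jug_rim']);im2=save('top','t9');find('top',['jug','jug_handle','cup'])
s=get_state();print(s['t'],np.round(s['qpos']),np.round(s['eef_pos'],3),np.round(s['tcp_rot'],3).tolist())
cv2.imwrite('pics/m9.png',cv2.resize(np.vstack([im,im2])[:,:,::-1],None,fx=.75,fy=.75,interpolation=3))
```

```text
wrist jug 0.89 [ 0.57  -0.024  0.059]
wrist jug 0.68 [0.294 0.205 0.   ]
wrist jug 0.64 [ 0.283 -0.231  0.004]
wrist jug_handle 0.74 [0.194 0.173 0.084]
wrist jug_handle 0.73 [ 0.507 -0.294 -0.001]
wrist jug_handle 0.55 [ 0.5   -0.108  0.141]
wrist cup 0.76 [ 0.511 -0.299 -0.001]
wrist cup 0.36 [ 0.5   -0.106  0.141]
wrist jug_rim 0.68 [ 0.572 -0.027  0.177]
wrist jug_rim 0.56 [0.297 0.202 0.115]
wrist jug_rim 0.55 [ 0.511 -0.296  0.084]
top jug 0.8 [ 0.567 -0.026  0.056]
top jug 0.71 [ 0.294  0.211 -0.001]
top jug 0.71 [0.307 0.46  0.005]
top jug_handle 0.84 [ 0.189 -0.193  0.084]
top jug_handle 0.79 [0.192 0.167 0.085]
top jug_handle 0.75 [0.288 0.353 0.089]
top cup 0.58 [ 0.511 -0.296  0.003]
top cup 0.36 [ 0.567 -0.025  0.17 ]
24.5 [-19.   6.  25. 110.  -3.  65. 147.] [ 0.501 -0.102  0.275] [[-0.758, 0.652, 0.001], [0.652, 0.758, 0.002], [0.0, 0.002, -1.0]]
```

View pics/m9.png

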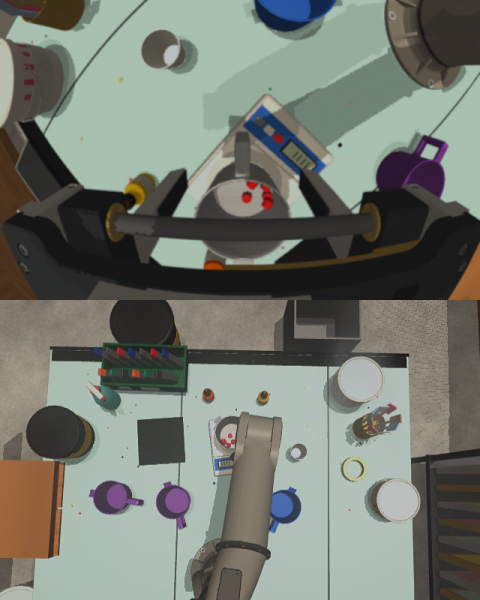

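The wrist view shows the tablets in the steel jug at about (258,195). The handle at (243,155) is centred between the fingers, and the empty cup stands at (162,50). The jug on the scale is the steel one, confirmed. I'll descend and grip the handle.

>>> apply_moves(
  motion=[
    {"tx":0,"ty":-0.02,"tz":-0.33,"wx":0,"wy":0,"wz":0,"claw":1},
    {"tx":0,"ty":-0.02,"tz":-0.33,"wx":0,"wy":0,"wz":0,"claw":1},
    {"tx":-0.01,"ty":0,"tz":-0.33,"wx":0,"wy":0,"wz":0,"claw":1},
    {"tx":0,"ty":0,"tz":-0.33,"wx":0,"wy":0,"wz":0,"claw":1},
    {"tx":0,"ty":0,"tz":-0.33,"wx":0,"wy":0,"wz":0,"claw":1},
    {"tx":0,"ty":0,"tz":-0.33,"wx":0,"wy":0,"wz":0,"claw":1},
    {"tx":0,"ty":0,"tz":-0.33,"wx":0,"wy":0,"wz":0,"claw":1},
    {"tx":0,"ty":0,"tz":-0.05,"wx":0,"wy":0,"wz":0,"claw":0},
    {"tx":0,"ty":0,"tz":0,"wx":0,"wy":0,"wz":0,"claw":-0.2},
    {"tx":0,"ty":0,"tz":0,"wx":0,"wy":0,"wz":0,"claw":-0.3},
  ],
  newtons=50,
)

```text
t: 25.75
eef_pos: [0.5008, -0.1048, 0.1341]
tcp_rot: [[-0.758, 0.652, 0.003], [0.652, 0.758, 0.002], [-0.001, 0.004, -1.0]]
wrist_force: [-0.9, -0.6, -0.1]
grip_width: 0.716
```

>>> apply_moves(
  motion=[
    {"tx":0,"ty":0,"tz":0,"wx":0,"wy":0,"wz":0,"claw":-0.45},
    {"tx":0,"ty":0,"tz":0,"wx":0,"wy":0,"wz":0,"claw":-0.6},
    {"tx":0,"ty":0,"tz":0,"wx":0,"wy":0,"wz":0,"claw":-1},
    {"tx":0,"ty":0,"tz":0,"wx":0,"wy":0,"wz":0,"claw":-1},
    {"tx":0,"ty":0,"tz":0,"wx":0,"wy":0,"wz":0,"claw":-1},
    {"tx":0,"ty":0,"tz":0,"wx":0,"wy":0,"wz":0,"claw":-1},
    {"tx":0,"ty":0,"tz":0,"wx":0,"wy":0,"wz":0,"claw":-1},
    {"tx":0,"ty":0,"tz":0,"wx":0,"wy":0,"wz":0,"claw":-1},
    {"tx":0,"ty":0,"tz":0,"wx":0,"wy":0,"wz":0,"claw":-1},
    {"tx":0,"ty":0,"tz":0,"wx":0,"wy":0,"wz":0,"claw":-1},
  ],
  newtons=50,
)

```text
t: 27.0
eef_pos: [0.5003, -0.1047, 0.1334]
tcp_rot: [[-0.758, 0.652, 0.002], [0.652, 0.758, 0.002], [0.0, 0.003, -1.0]]
wrist_force: [-0.5, 1.9, 2.2]
grip_width: 0.21
```

Run:
```python
from sim import *
from h import find,save,cv2
s=get_state();q,x,R=s['qpos'],np.array(s['eef_pos']),np.array(s['tcp_rot']);print(s['grip_width']*94,x)
save('wrist','w10');find('wrist',['jug','mat']+['tablet1'])
for d in spot_point('wrist','tablet1') if 0 else []: pass
J=np.array([.569,-.025,.058]);M=np.array([.55,.289,.004])
q,x,R=sim([np.r_[0,0,.25,0,0,0]]*6,q,x,R,(2,3))
for rot in (-20,):
    A=Ro.from_euler('z',rot,degrees=True).as_matrix()
    x0=np.array(s['eef_pos']);x1=M+A@(x0-J)
    r=rows_to(x,R,x1+[0,0,.06],A@R,14);print(r[0]);q,x,R=sim(r,q,x,R,(2,3))
    print('final',x1)
```

```text
19.77193544089903 [ 0.50027298 -0.10470588  0.13339308]
wrist jug 0.8 [ 0.296  0.205 -0.003]
wrist jug 0.66 [ 0.569 -0.024  0.06 ]
wrist tablet1 0.35 [ 0.508 -0.293  0.003]
speed ratio 0.13 clear 0.079 margin 4.7 end [ 0.5   -0.105  0.223] [-17.   9.  25. 114.  -4.  59. 149.]
  R [[-0.758, 0.652, 0.002], [0.652, 0.758, 0.002], [0.0, 0.003, -1.0]]
[-0.05  0.41 -0.1   0.   -0.   -0.24]
speed ratio 0.30 clear 0.068 margin 12.4 end [0.458 0.24  0.139] [-46.  15.  13. 117.  -4.  48.  89.]
  R [[-0.487, 0.873, 0.003], [0.873, 0.487, 0.002], [0.0, 0.003, -1.0]]
final [0.45815671 0.237607   0.07939308]
```

>>> apply_moves(
  motion=[
    {"tx":0,"ty":0,"tz":0.1,"wx":0,"wy":0,"wz":0,"claw":-1},
    {"tx":0,"ty":0,"tz":0.2,"wx":0,"wy":0,"wz":0,"claw":-1},
    {"tx":0,"ty":0,"tz":0.3,"wx":0,"wy":0,"wz":0,"claw":-1},
    {"tx":0,"ty":0,"tz":0.3,"wx":0,"wy":0,"wz":0,"claw":-1},
    {"tx":0,"ty":0,"tz":0.3,"wx":0,"wy":0,"wz":0,"claw":-1},
    {"tx":0,"ty":0,"tz":0.3,"wx":0,"wy":0,"wz":0,"claw":-1},
    {"tx":-0.05,"ty":0.15,"tz":0,"wx":0,"wy":0,"wz":-0.24,"claw":-1},
    {"tx":-0.05,"ty":0.3,"tz":0,"wx":0,"wy":0,"wz":-0.24,"claw":-1},
    {"tx":-0.05,"ty":0.4,"tz":0,"wx":0,"wy":0,"wz":-0.24,"claw":-1},
    {"tx":-0.05,"ty":0.45,"tz":0,"wx":0,"wy":0,"wz":-0.24,"claw":-1},
  ],
  newtons=55,
)

```text
t: 28.45
eef_pos: [0.4882, -0.0265, 0.2242]
tcp_rot: [[-0.688, 0.726, 0.003], [0.726, 0.688, 0.002], [-0.001, 0.004, -1.0]]
wrist_force: [1.0, 0.1, -3.2]
grip_width: 0.211
```

>>> apply_moves(
  motion=[
    {"tx":-0.05,"ty":0.5,"tz":0,"wx":0,"wy":0,"wz":-0.24,"claw":-1},
    {"tx":-0.05,"ty":0.5,"tz":0,"wx":0,"wy":0,"wz":-0.24,"claw":-1},
    {"tx":-0.05,"ty":0.5,"tz":-0.15,"wx":0,"wy":0,"wz":-0.24,"claw":-1},
    {"tx":-0.05,"ty":0.5,"tz":-0.17,"wx":0,"wy":0,"wz":-0.24,"claw":-1},
    {"tx":-0.05,"ty":0.5,"tz":-0.18,"wx":0,"wy":0,"wz":-0.24,"claw":-1},
    {"tx":-0.05,"ty":0.5,"tz":-0.2,"wx":0,"wy":0,"wz":-0.24,"claw":-1},
    {"tx":-0.05,"ty":0.5,"tz":-0.2,"wx":0,"wy":0,"wz":-0.24,"claw":-1},
    {"tx":-0.05,"ty":0.5,"tz":-0.2,"wx":0,"wy":0,"wz":-0.24,"claw":-1},
    {"tx":-0.05,"ty":0.3,"tz":-0.2,"wx":0,"wy":0,"wz":-0.24,"claw":-1},
    {"tx":-0.05,"ty":0.11,"tz":-0.1,"wx":0,"wy":0,"wz":-0.24,"claw":-1},
  ],
)

```text
t: 29.7
eef_pos: [0.4581, 0.2386, 0.1394]
tcp_rot: [[-0.487, 0.873, 0.003], [0.873, 0.487, 0.001], [-0.0, 0.003, -1.0]]
wrist_force: [-0.4, -1.4, -2.7]
grip_width: 0.209
```

Run:
```python
from h import *
im=save('scene','s11');find('scene',['jug','mat']);im2=save('top','t11');find('top',['jug','mat','cup'])
s=get_state();print(s['t'],s['grip_width']*94,np.round(s['eef_pos'],4),np.round(s['tcp_rot'],3).tolist(),s['wrist_force'])
c=lambda i,y,x:cv2.resize(i[y:y+200,x:x+320],None,fx=1.5,fy=1.5,interpolation=2)
cv2.imwrite('pics/m11.png',np.vstack([c(im,170,230),c(im2,110,150)])[:,:,::-1])
```

```text
scene jug 0.85 [0.55  0.294 0.065]
scene jug 0.84 [ 0.284 -0.235  0.   ]
scene jug 0.84 [0.308 0.459 0.   ]
scene jug 0.57 [0.462 0.24  0.146]
scene mat 0.81 [ 0.55   0.293 -0.001]
top jug 0.94 [0.307 0.459 0.001]
top jug 0.81 [0.292 0.21  0.001]
top jug 0.74 [0.551 0.284 0.064]
top jug 0.58 [ 0.287 -0.232  0.001]
top mat 0.8 [ 0.55   0.29  -0.001]
top mat 0.37 [ 0.448 -0.548  0.   ]
top cup 0.89 [ 0.507 -0.297  0.003]
30.05 19.907031315811874 [0.4588 0.2372 0.1399] [[-0.487, 0.874, 0.003], [0.874, 0.487, 0.002], [-0.0, 0.004, -1.0]] [ 0.0232885  -0.02974059 -3.02818769]
```

View pics/m11.png

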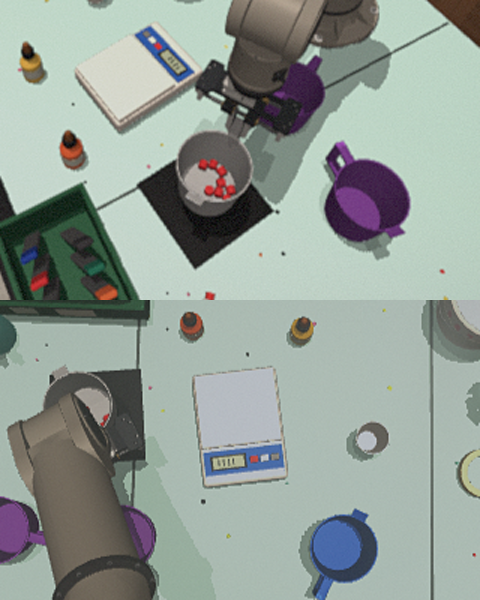

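The scene half shows the jug at (213,180) over the black mat with the red tablets inside; the scale is clear. The wrist force of about 3.0 N matches jug plus eight tablets (0.32 kg). I'll lower it gently.

>>> apply_moves(
  motion=[
    {"tx":0,"ty":0,"tz":-0.15,"wx":0,"wy":0,"wz":0,"claw":-1},
    {"tx":0,"ty":0,"tz":-0.2,"wx":0,"wy":0,"wz":0,"claw":-1},
    {"tx":0,"ty":0,"tz":-0.2,"wx":0,"wy":0,"wz":0,"claw":-1},
    {"tx":0,"ty":0,"tz":-0.15,"wx":0,"wy":0,"wz":0,"claw":-1},
    {"tx":0,"ty":0,"tz":-0.1,"wx":0,"wy":0,"wz":0,"claw":-1},
    {"tx":0,"ty":0,"tz":-0.08,"wx":0,"wy":0,"wz":0,"claw":-1},
    {"tx":0,"ty":0,"tz":-0.05,"wx":0,"wy":0,"wz":0,"claw":-1},
    {"tx":0,"ty":0,"tz":-0.04,"wx":0,"wy":0,"wz":0,"claw":-1},
    {"tx":0,"ty":0,"tz":-0.02,"wx":0,"wy":0,"wz":0,"claw":-1},
    {"tx":0,"ty":0,"tz":0,"wx":0,"wy":0,"wz":0,"claw":-1},
  ],
)

```text
t: 31.3
eef_pos: [0.4583, 0.2378, 0.0801]
tcp_rot: [[-0.487, 0.873, 0.003], [0.873, 0.487, 0.002], [0.0, 0.003, -1.0]]
wrist_force: [0.6, -0.3, -3.6]
grip_width: 0.207
```

>>> apply_moves(
  motion=[
    {"tx":0,"ty":0,"tz":-0.01,"wx":0,"wy":0,"wz":0,"claw":-1},
    {"tx":0,"ty":0,"tz":-0.01,"wx":0,"wy":0,"wz":0,"claw":-1},
    {"tx":0,"ty":0,"tz":-0.01,"wx":0,"wy":0,"wz":0,"claw":-1},
    {"tx":0,"ty":0,"tz":0,"wx":0,"wy":0,"wz":0,"claw":-1},
    {"tx":0,"ty":0,"tz":0,"wx":0,"wy":0,"wz":0,"claw":-1},
    {"tx":0,"ty":0,"tz":0,"wx":0,"wy":0,"wz":0,"claw":-1},
    {"tx":0,"ty":0,"tz":0,"wx":0,"wy":0,"wz":0,"claw":-1},
    {"tx":0,"ty":0,"tz":0,"wx":0,"wy":0,"wz":0,"claw":-1},
    {"tx":0,"ty":0,"tz":0,"wx":0,"wy":0,"wz":0,"claw":-1},
    {"tx":0,"ty":0,"tz":0,"wx":0,"wy":0,"wz":0,"claw":-1},
  ],
)

```text
t: 32.55
eef_pos: [0.4583, 0.2378, 0.0793]
tcp_rot: [[-0.487, 0.873, 0.003], [0.873, 0.487, 0.002], [0.0, 0.003, -1.0]]
wrist_force: [-9.4, -4.8, 21.8]
grip_width: 0.207
```

>>> apply_moves(
  motion=[
    {"tx":0,"ty":0,"tz":0.01,"wx":0,"wy":0,"wz":0,"claw":-1},
    {"tx":0,"ty":0,"tz":0,"wx":0,"wy":0,"wz":0,"claw":-1},
    {"tx":0,"ty":0,"tz":0,"wx":0,"wy":0,"wz":0,"claw":-0.4},
    {"tx":0,"ty":0,"tz":0,"wx":0,"wy":0,"wz":0,"claw":0},
    {"tx":0,"ty":0,"tz":0,"wx":0,"wy":0,"wz":0,"claw":0.5},
    {"tx":0,"ty":0,"tz":0,"wx":0,"wy":0,"wz":0,"claw":0.5},
    {"tx":0,"ty":0,"tz":0,"wx":0,"wy":0,"wz":0,"claw":0.5},
    {"tx":0,"ty":0,"tz":0.2,"wx":0,"wy":0,"wz":0,"claw":0.5},
    {"tx":0,"ty":0,"tz":0.5,"wx":0,"wy":0,"wz":0,"claw":0.5},
    {"tx":0,"ty":0,"tz":0.8,"wx":0,"wy":0,"wz":0,"claw":0.5},
  ],
)

```text
t: 33.8
eef_pos: [0.4577, 0.2373, 0.1697]
tcp_rot: [[-0.487, 0.873, 0.001], [0.873, 0.487, 0.0], [-0.0, 0.001, -1.0]]
wrist_force: [0.5, 0.2, -0.5]
grip_width: 0.75
```

>>> apply_moves(
  motion=[
    {"tx":0,"ty":0,"tz":0.8,"wx":0,"wy":0,"wz":0,"claw":0.5},
    {"tx":0,"ty":0,"tz":0.8,"wx":0,"wy":0,"wz":0,"claw":0.5},
    {"tx":0,"ty":-0.5,"tz":0.3,"wx":0,"wy":0,"wz":0,"claw":0.5},
    {"tx":0,"ty":-0.5,"tz":0,"wx":0,"wy":0,"wz":0,"claw":0.5},
    {"tx":0,"ty":-0.5,"tz":0,"wx":0,"wy":0,"wz":0,"claw":0.5},
    {"tx":0,"ty":-0.5,"tz":0,"wx":0,"wy":0,"wz":0,"claw":0.5},
    {"tx":0,"ty":0,"tz":0,"wx":0,"wy":0,"wz":0,"claw":0.5},
    {"tx":0,"ty":0,"tz":0,"wx":0,"wy":0,"wz":0,"claw":0.5},
    {"tx":0,"ty":0,"tz":0,"wx":0,"wy":0,"wz":0,"claw":0.5},
    {"tx":0,"ty":0,"tz":0,"wx":0,"wy":0,"wz":0,"claw":0.5},
  ],
)

```text
t: 35.05
eef_pos: [0.4583, 0.1183, 0.2828]
tcp_rot: [[-0.488, 0.873, 0.003], [0.873, 0.488, 0.001], [-0.0, 0.003, -1.0]]
wrist_force: [0.1, 0.2, 0.1]
grip_width: 0.75
```

Run:
```python
from h import *
im=save('scene','s12');find('scene',['jug','jug_rim','mat','cup','ink_orange','ink_yellow','tape']);im2=save('top','t12');find('top',['jug','mat','cup','cup_rim'])
s=get_state();print(s['t'],np.round(s['eef_pos'],3),s['wrist_force'])
c=lambda i,y,x:cv2.resize(i[y:y+100,x:x+200],None,fx=3,fy=3,interpolation=2)
cv2.imwrite('pics/m12.png',np.vstack([c(im,240,270),c(im2,140,170)])[:,:,::-1])
```

```text
scene jug 0.89 [ 0.284 -0.236 -0.001]
scene jug 0.88 [ 0.307  0.458 -0.   ]
scene jug 0.73 [ 0.296  0.208 -0.002]
scene jug_rim 0.94 [ 0.284 -0.237  0.115]
scene jug_rim 0.86 [0.296 0.21  0.113]
scene jug_rim 0.84 [0.552 0.29  0.12 ]
scene jug_rim 0.76 [0.307 0.46  0.115]
scene cup 0.9 [ 0.504 -0.299  0.   ]
scene ink_orange 0.55 [ 0.748  0.087 -0.   ]
scene ink_orange 0.3 [ 0.444 -0.546 -0.001]
scene ink_yellow 0.58 [ 0.745 -0.153  0.003]
scene tape 0.85 [ 0.441 -0.544  0.001]
top jug 0.86 [0.546 0.287 0.003]
top jug 0.65 [0.308 0.458 0.003]
top jug 0.57 [ 0.285 -0.234  0.002]
top cup 0.81 [ 0.51  -0.3    0.002]
top cup 0.74 [ 0.509 -0.297  0.086]
top cup 0.69 [0.552 0.288 0.118]
top cup_rim 0.69 [ 0.51  -0.297  0.087]
35.7 [0.458 0.118 0.283] [-0.3034536  -0.89370797  0.27773098]
```

View pics/m12.png

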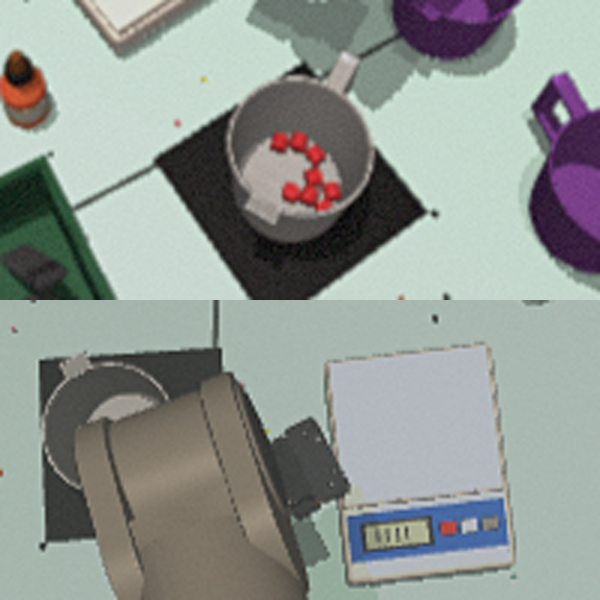

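The crop shows the jug upright on the mat at (300,155) with eight red tablets inside, at (280,142), (299,141), (316,154), (314,176), (291,191), (310,195), (332,190) and (324,206). I'm handing in.

```bash
python3 -c "
from cell import *
print(finish_job())"
```

```text
the job is handed in; nothing more can be done
None
```

I tipped all eight tablets from the cup into the steel jug on the scale and stood the empty cup back in its old place. Then I lifted the jug by its handle, set it down on the mat and handed the job in at about 36 s; no verdict was reported.

What the last checks showed:
- **Tablets:** I counted eight in the jug in the final picture. The wrist force of about 3.0 N while carrying also fits the jug plus eight tablets.
- **Jug:** its base is within about 5 mm of the mat's middle, at a height of about 3 mm, and it stands upright.
- **Cup:** it stands upright at about (0.51, -0.30) with its underside at bench height.
- **Bystanders:** both ink bottles and the tape roll were measured within about 5 mm of where they started.
- **Gripper:** it is clear of everything.

Things that did not go cleanly:
- The first two move calls were refused as invalid, because I had left out some of the numbers in each row.
- Setting the jug down pressed it on the mat with about 22 N for a moment before I released it.
- In the last look the networks missed the mat in both cameras, so the jug's position is judged against the mat position measured earlier. In the scene view they found only the jug's rim, not the jug itself.

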